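# Close the extraction flap with the hook pole and lock it

### The job

Take the hook pole off the bench, put its hook through the ring eye on the open flap of the extraction box and with it swing the flap down and press it, without forcing, until the catch clicks and the flap is fully shut. Then lay the pole back down on the bench and slide the black lock grip all the way to its end stop, towards the ring eye. Do not touch the flap with the gripper or arm, and leave the other things where they are.

Things in the scene. Friction and masses are not known exactly. Their poses are not given: they have to be found in the camera images.
- hood: grey extraction box fixed to the bench, 255 mm deep (x), 220 mm wide (y), 180 mm tall. Origin at bench height straight under the flap's hinge line, mid-width; its x axis points from front to back (front face at x = -135 mm), y to its left, z up. A shelf on the front face, right half only: x -195 to -135, y -110 to 15 mm, top at 165 mm.
- flap_hinge (a point): a point on the hinge line of the flap, mid-width, 180 mm above the bench; the hinge axis is the box's y axis
- flap (a joint): angle of the aluminium flap (128 mm long, 210 mm wide, 6 mm thick, about 0.3 kg) in rad: 0 shut (level, lying on the box's top), growing as its front edge rises; about 1.57 upright; 1.75 at most. It stays where it is left (hinge friction about 0.4 Nm). At about 0.1 rad it meets a spring catch: it must be pressed on with about 4 to 8 N at the eye, then it snaps to 0 and stays; anything above 0.04 is not shut.
- flap_eye (a point): centre of the steel ring eye on the flap's free edge: hole 28 mm across, ring bar 7 mm thick. It sits 151 mm from the hinge line and 68 mm to the box's left of the flap's middle, 3 mm above the hinge line when shut. The hole's axis is parallel to the hinge (the box's y), so a hook enters sideways; it rises to 330 mm above the bench when the flap is upright.
- pole: hook pole lying loose on the bench, 0.16 kg, 285 mm overall. Origin on its long axis, 10 mm above the bench as it lies; x along the pole towards the hook, z up. Wooden handle from x = -125 to 35 mm, 24 mm wide (y), 20 mm tall (z); then a steel rod 10 mm thick to x = 155 mm, where a prong 8 mm thick turns off square along -y to y = -38 mm, ending in an 11 mm ball. The pole can pivot in a weak grip.
- pole_hook (a point): middle of the pole's prong (x = 155, y = -20, z = 0 mm of the pole)
- lock (a joint): travel of the black lock grip along the box's +y in m: 0 at the right end, 0.060 at its end stop; starts between 0 and 0.015. It takes about 2 N to slide.
- lock_grip (a point): centre of the top face of the black lock grip: 22 mm (box x) by 14 mm (box y), 45 mm tall, standing on the shelf, top 210 mm above the bench. A steel bolt 11 mm thick sticks out of its left (+y) side to 40 mm from its centre, 17 mm below the top; its right side is free to push.
- oil_can: amber oil can with a bent brass spout, 64 mm across, 190 mm tall; a bystander, leave it alone. Origin at the centre of its underside.
- tap_block: dark steel block with three holes, 70 x 50 x 25 mm; a bystander, leave it alone. Origin at the centre of its underside.
- drill_bit: twist drill, 120 mm long, 12 mm thick, lying; a bystander, leave it alone. Origin at the centre of its underside.
- tap_wrench: steel tap wrench, a 210 mm bar with a square middle, lying; a bystander, leave it alone. Origin at the centre of its underside.
- frame_part: flat aluminium frame, 114 x 84 x 18 mm; a bystander, leave it alone. Origin at the centre of its underside.

How it is judged (in metres and radians):
On the way, in this order (a step that is already met when the one before it is completed fails the run):
1. the hook's prong is through the ring eye while the flap is still open (x of flap_eye in the frame of pole between 0.141 and 0.169 m and y of flap_eye in the frame of pole between -0.04 and -0.004 m and z of flap_eye in the frame of pole between -0.014 and 0.014 m and value of joint flap above 1.1 rad), for 0.2 s.
2. with the prong still in the eye the flap has been swung below half way (0.7 rad) (x of flap_eye in the frame of pole between 0.141 and 0.169 m and y of flap_eye in the frame of pole between -0.04 and -0.004 m and z of flap_eye in the frame of pole between -0.014 and 0.014 m and value of joint flap below 0.7 rad), for 0.05 s.
3. the flap is snapped shut (below 0.04 rad) (value of joint flap below 0.04 rad), for 0.2 s.
4. with the flap shut, the lock grip is at its end stop (value of joint lock above 0.057 m and value of joint flap below 0.04 rad), for 0.1 s.
At the end, for the whole second after the job is handed in: The flap is shut (within 0.04 rad), the lock grip is within 3 mm of its end stop, and the pole lies at rest on the bench (its origin less than 30 mm above it) (all of step 4 and height (world z) of pole between -0.01 and 0.03 m and linear speed of pole below 0.03 m/s); the robot touches nothing.
It fails at once if the gripper or arm touches the flap (contact force between any of the fingers, the arm and flap above 1 N).
It fails at once if the pole forces the flap with more than 40 N (contact force between pole and flap above 40 N).
It fails at once if a bystander is moved by more than 30 mm (distance of any of oil_can, tap_block, drill_bit, tap_wrench, frame_part from where it was at the start of the episode above 0.03 m).
It also fails if it takes over 64 s, if anything falls off the work surface, if the arm or the gripper's body presses on something with over 40 N, if the wrist force passes 120 N, or if a joint passes its speed limit or range.

### The arm

A 6-joint arm with a two-finger parallel gripper is mounted at the origin on the work surface. World frame = base frame: x ahead of the robot, y to its left, z up, the work surface at z = 0. Lengths are in m, angles in degrees, forces in N, time in s.
With the tool pointing down it reaches from about 0.4 to 0.825 m from the base axis. Payload 7 kg.
Tool frame: the origin (TCP) lies at the very end of the fingers, on their centre line; the grasp point (between the pads) lies 19 mm behind it (ctrl.tcp_to_grasp is the distance from the TCP to the grasp point, in m); z points along the fingers, y is the direction in which the jaws open and shut (so a half turn about z gives the same grasp; the last joint's range is limited). The gripper opens to 88 mm and grips with 3 to 60 N. Pads are 19 mm wide; open, the fingers measure 130 mm over their backs; the gripper's body (78 mm by 193 mm) begins 47 mm behind the grasp point.
Start: joints at [85.376, 20.546, 0.682, 0, -70.136, -16.507], TCP at [0.243, 0.63, 0.227] pointing down, gripper open.
Joint ranges: [-176.03, 176.03], [-82.01, 121.73], [-58.28, 71.71], [-173.87, 95.51], [-174.79, -0.11], [-173.66, 173.66]. Speed limits (degrees/s): [136.94, 136.94, 172.46, 180, 180, 180].

### API

Orientations are given as [roll, pitch, yaw] about the fixed x, y, z axes, in that order (R = Rz(yaw) Ry(pitch) Rx(roll)).
In Python, from plant import ctrl gives the robot as it stands.
- The arm moves only by the tool jog_arm, never from a script. Its argument "commands" is a list of rows, each an object of numbers: "x", "y", "z": the shift along the tool's x, y, z in cm; "roll": the turn about the tool's z in rad. In form: [{"x": .., "y": .., "z": .., "roll": ..}, ...]. A call has 1 to 12 rows; each row shifts and turns the commanded pose from where the row before left it, along the tool's axes as they then stand; what a row does not reach is not made up. A row lasts 1/10 s, in which the tool goes at most 50 mm and 8.59 degrees, less where a joint would pass 70% of its speed; a pose out of reach is approached as far as the arm can. A call is refused whole if a number of a shift passes 5 or a number of a turn 0.15, either way. A call with a gripper value outside its range is refused whole. "gripper" is the finger opening in cm, from 0 to 8.76, set as the call begins (left out, the last holds). The fingers move at their own pace and stop on an object; the grip force is fixed at half the most. Time passes only in rows, so rows that do not move let the fingers close. It gives the time, the measured TCP pose, the force and the opening at its end, in the units of the state.
- ctrl.get_obs(): the state, without advancing time (a new reading comes with each control period).
- ctrl.snapshot(name): name is "scene" or "top" or "wrist"; returns a dict with "image" (400x640x3 uint8, red, green, blue), "mtx" (3x3 intrinsics, pixels), "position" and "orientation" of the camera in the world; the wrist camera has in their place "hand_eye" (4x4, takes a point from camera to tool coordinates, whose origin is the TCP and whose axes are the flange's). Camera axes: x right, y up, looking along -z (the intrinsics and any distortion apply to the point x, -y, -z); pixel columns grow to the right and rows downward; lengths in m; the calibration is good to about 2 mm. A picture is of the moment at which its call begins: read the wrist's pose just before it. There is no depth.
- ctrl.close_job(): hands the job in, once; it reports no verdict.
Trained networks look in the newest picture that a camera, given by its name, has taken for a name from the list of things; names that differ only in an ending like _2 or _b are one class to them, and where a whole thing is asked for, a point or a joint stands for the part that bears it (a point fixed in the world has none). Each returns a list of dicts, best first, with "confidence" (0 to 1); they miss things now and then, are a little off and sometimes report something else, mostly with a low value. They report only what shows in the picture. A call takes as long as a camera call.
- ctrl.search_frame(camera, query): "position" ([column, row] as shares, 0 to 1, of the picture: columns of its width, rows of its height, amid what is visible of it).
- ctrl.regions_of(camera, query): "mask" (400x640 bool, what is visible of it) and "position" ([column, row] as shares, 0 to 1, of the picture: columns of its width, rows of its height, amid what is visible of it).
The state is a dict: "clock": time; "joint_pos": joint angles; "qvel": joint speeds; "tau": joint torques, N m; "tool_pos": TCP position; "orientation": TCP orientation; "force": force on the tool from outside, world axes, zero at the start; "moment": the same for the moment, N m; "opening": finger opening in m.
Only numpy, scipy, OpenCV 4.12 (cv2) and the standard library are available. Lean on these libraries where they do the work, as an engineer would, in place of code of your own. Each camera call takes 0.05 s, during which the arm holds its last target.

## Working session

There is one attempt and no reset: what is moved stays moved. The work goes in short steps, Python scripts to look and compute and a tool call to move; the robot and the scene stay as the last step left them, time stands still between calls to the robot, and variables do not carry over. Pictures are saved under pics/ and viewed, and the job is handed in when it is done.

Besides the shell and the picture viewer there is one more tool, called after "Call:" as name(argument=value, ...) on one line, values as JSON. jog_arm: Moves the arm, as the interface text tells. Its arguments: {"type":"object","properties":{"commands":{"type":"array"},"gripper":{"type":"number"}},"required":["commands"]}

```bash
ls; mkdir -p pics; python3 - <<'E'
from plant import ctrl
import cv2
o=ctrl.get_obs();print(o)
for n in ["scene","top","wrist"]:
    s=ctrl.snapshot(n)
    cv2.imwrite(f"pics/{n}0.png",s["image"][:,:,::-1])
    print(n,s["mtx"],s.get("position"),s.get("orientation"),s.get("hand_eye"),[k for k in s])
E
```

```text
pics
{'clock': 0.0, 'joint_pos': array([ 8.53757842e+01,  2.05924774e+01,  6.33433129e-01, -1.94461835e-02,
       -7.01363010e+01, -1.65087142e+01]), 'qvel': array([-0.01677677,  0.02761384, -0.00191851,  0.03661133,  0.00560697,
       -0.00807931]), 'tau': array([-1.05288764e-03, -5.82715452e+01,  2.93061000e+01,  6.99717566e+00,
        6.90771107e-03, -1.56751439e-04]), 'tool_pos': array([0.24319226, 0.62913913, 0.22561046]), 'orientation': array([ 1.79903390e+02, -9.56901988e-03, -2.11395446e+01]), 'force': array([-0.16628736, -0.2851228 , -0.02244469]), 'moment': array([-0.05459031, -0.0094878 , -0.04360796]), 'opening': 0.08748706704900974}
scene [[475.42784977   0.         318.85850057]
 [  0.         475.42784977 201.35809206]
 [  0.           0.           1.        ]] [1.31611339 0.60743095 1.20549562] [ 42.36768825   0.9273888  125.98408383] None ['image', 'mtx', 'position', 'orientation']
top [[429.42524032   0.         332.08002795]
 [  0.         429.42524032 201.85399657]
 [  0.           0.           1.        ]] [0.44387718 0.0131383  1.24555224] [  4.49444534   1.52844718 -90.10969662] None ['image', 'mtx', 'position', 'orientation']
wrist [[354.41579205   0.         321.76782132]
 [  0.         354.41579205 191.8193982 ]
 [  0.           0.           1.        ]] None None [[ 7.29333674e-04  9.63395761e-01  2.68082217e-01  7.28381832e-02]
 [ 9.99999701e-01 -7.71147596e-04  5.06817213e-05  7.95433231e-05]
 [ 2.55557513e-04  2.68082100e-01 -9.63396036e-01 -1.58742175e-01]
 [ 0.00000000e+00  0.00000000e+00  0.00000000e+00  1.00000000e+00]] ['image', 'mtx', 'hand_eye']
```

View images.

View pics/scene0.png

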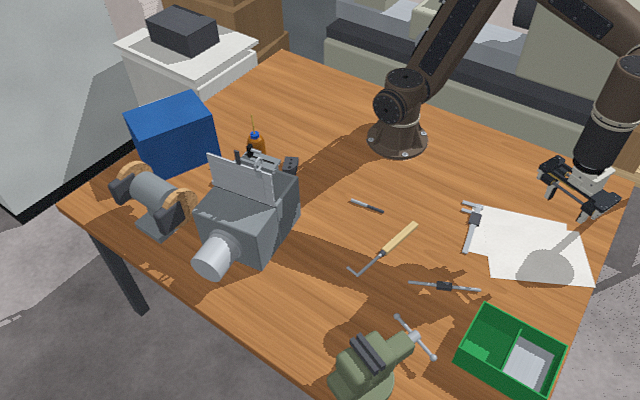

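View pics/top0.png

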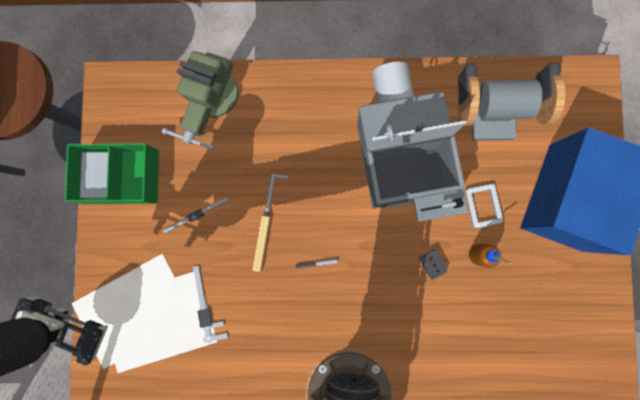

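View pics/wrist0.png

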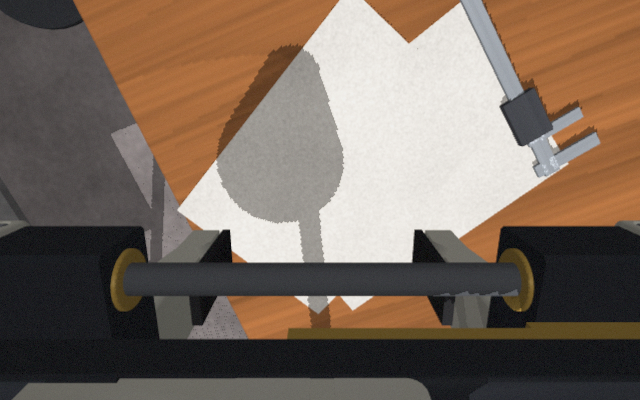

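```bash
cat > h.py <<'E'
from plant import ctrl
import numpy as np, cv2
from scipy.spatial.transform import Rotation as R
def pose(n,s,obs=None):
    if n!="wrist":
        return R.from_euler("xyz",s["orientation"],degrees=True).as_matrix(),np.array(s["position"])
    T=np.eye(4);T[:3,:3]=R.from_euler("xyz",obs["orientation"],degrees=True).as_matrix();T[:3,3]=obs["tool_pos"]
    T=T@s["hand_eye"];return T[:3,:3],T[:3,3]
def ray(s,Rc,uv):
    K=s["mtx"];d=np.array([(uv[0]-K[0,2])/K[0,0],-(uv[1]-K[1,2])/K[1,1],-1]);return Rc@d
def atz(s,Rc,p,uv,z):
    d=ray(s,Rc,uv);return p+d*(z-p[2])/d[2]
def proj(s,Rc,p,X):
    c=(np.atleast_2d(X)-p)@Rc;K=s["mtx"]
    return np.c_[K[0,0]*c[:,0]/-c[:,2]+K[0,2],K[1,1]*-c[:,1]/-c[:,2]+K[1,2]]
def tri(a):
    A=np.zeros((3,3));b=np.zeros(3)
    for p,d in a:
        d=d/np.linalg.norm(d);M=np.eye(3)-np.outer(d,d);A+=M;b+=M@p
    return np.linalg.solve(A,b)
E
cat > a.py <<'E'
from h import *
S={}
for n in ["scene","top"]:
    s=ctrl.snapshot(n);S[n]=(s,*pose(n,s))
    im=s["image"][:,:,::-1]
    np.savez(f"{n}.npz",**s)
for q in ["flap_eye","lock_grip","pole_hook","pole","hood","flap","oil_can","frame_part","tap_block","drill_bit","tap_wrench"]:
    rr=[]
    for n in S:
        r=ctrl.search_frame(n,q)[:2]
        for d in r: 
            uv=np.array(d["position"])*[640,400];print(q,n,uv.round(1),round(d["confidence"],2),atz(*S[n],uv,0.01).round(3))
        if r: uv=np.array(r[0]["position"])*[640,400];rr.append((S[n][2],ray(S[n][0],S[n][1],uv)))
    if len(rr)==2: print("   tri",tri(rr).round(3))
# crops
t=S["top"][0]["image"][:,:,::-1]
cv2.imwrite("pics/topbox.png",cv2.resize(t[50:230,340:520],None,fx=3.3,fy=3.3,interpolation=cv2.INTER_CUBIC))
cv2.imwrite("pics/toppole.png",cv2.resize(t[160:290,150:350],None,fx=4,fy=4,interpolation=cv2.INTER_CUBIC))
t=S["scene"][0]["image"][:,:,::-1]
cv2.imwrite("pics/scbox.png",cv2.resize(t[110:290,170:320],None,fx=3.3,fy=3.3,interpolation=cv2.INTER_CUBIC))
E
python3 a.py
```

```text
flap_eye scene [240.  176.8] 0.58 [ 0.511 -0.35   0.01 ]
flap_eye top [414.5 134.4] 0.78 [ 0.737 -0.194  0.01 ]
   tri [ 0.678 -0.152  0.257]
pole_hook scene [392.3 240.8] 0.67 [0.448 0.24  0.01 ]
pole_hook top [263.7 233.7] 0.88 [0.45  0.243 0.01 ]
   tri [0.45  0.242 0.014]
pole scene [395.  242.7] 0.56 [0.45 0.25 0.01]
pole top [263.2 234.9] 0.92 [0.446 0.245 0.01 ]
   tri [0.446 0.247 0.003]
hood scene [244.4 213.8] 0.75 [ 0.633 -0.219  0.01 ]
hood top [412.3 148.2] 0.68 [ 0.696 -0.187  0.01 ]
   tri [ 0.678 -0.171  0.085]
flap scene [240.3 179. ] 0.75 [ 0.519 -0.342  0.01 ]
flap top [418.3 132.5] 0.7 [ 0.742 -0.205  0.01 ]
flap top [458.6 203.7] 0.59 [ 0.534 -0.317  0.01 ]
   tri [ 0.681 -0.158  0.249]
oil_can scene [258.2 138.6] 0.57 [ 0.314 -0.435  0.01 ]
oil_can top [487.6 255.2] 0.55 [ 0.388 -0.394  0.01 ]
   tri [ 0.39  -0.362  0.099]
frame_part top [493.5 205.5] 0.8 [ 0.529 -0.415  0.01 ]
frame_part top [312.6 257.7] 0.6 [0.381 0.102 0.01 ]
tap_block scene [292.  165.1] 0.57 [ 0.356 -0.235  0.01 ]
tap_block top [434.9 263.1] 0.87 [ 0.366 -0.246  0.01 ]
tap_block top [488.2 254.6] 0.58 [ 0.389 -0.396  0.01 ]
   tri [ 0.362 -0.239  0.013]
drill_bit scene [362.9 203.2] 0.55 [0.366 0.078 0.01 ]
tap_wrench scene [445.6 289.5] 0.64 [0.513 0.455 0.01 ]
tap_wrench top [196.3 215.2] 0.67 [0.504 0.441 0.01 ]
   tri [ 0.503  0.45  -0.009]
```

View pics/topbox.png

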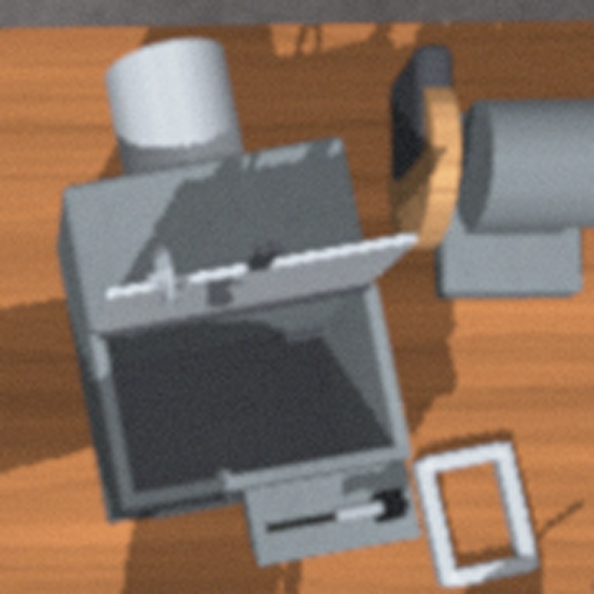

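View pics/scbox.png

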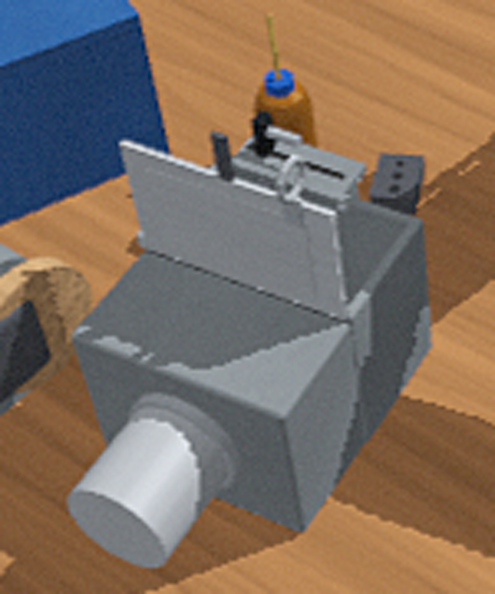

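View pics/toppole.png

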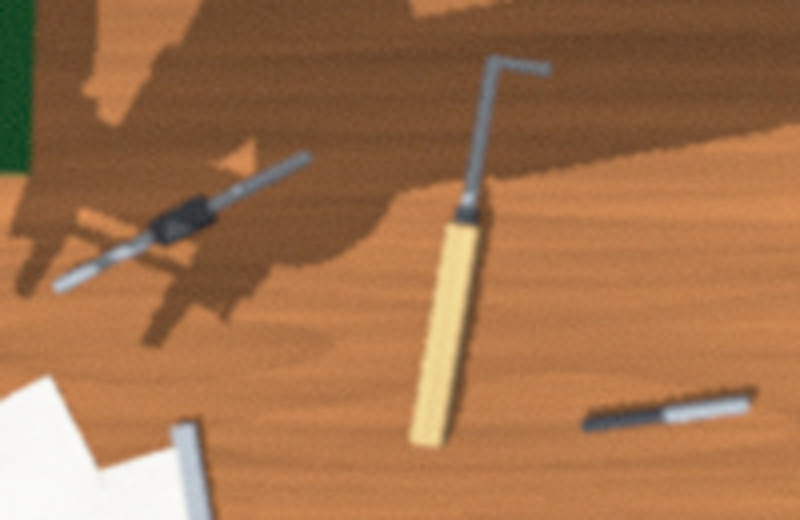

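```bash
cat > fit.py <<'E'
from h import *
from scipy.optimize import least_squares
S={}
for n in ["scene","top"]:
    s=dict(np.load(f"{n}.npz"));S[n]=(s,*pose(n,s))
T=lambda u,v:(340+u/3.3,50+v/3.3)
C=lambda u,v:(170+u/3.3,110+v/3.3)
obs=[("top",T(65,187),(.12,.11,.18)),("top",T(342,140),(.12,-.11,.18)),("top",T(408,455),(-.135,-.11,.18)),
("top",T(260,565),(-.195,.015,.165)),("top",T(420,537),(-.195,-.11,.165)),
("scene",C(288,417),(.12,.11,.18)),("scene",C(75,335),(.12,-.11,.18)),("scene",C(422,222),(-.135,.11,.18)),("scene",C(305,530),(.12,.11,0)),
("top",T(165,272),"eye"),("scene",C(290,178),"eye"),("top",T(393,503),"grip"),("scene",C(262,117),"grip"),
("scene",C(122,141),(0,0,0,-.105)),("scene",C(341,213),(0,0,0,.105)),("top",T(415,239),(0,0,0,-.105)),("top",T(107,297),(0,0,0,.105))]
def pt(p,k):
    x,y,a,f,gx,gy=p
    if k=="eye": L=np.array([-.151*np.cos(f)+.003*np.sin(f),.068,.18+.151*np.sin(f)+.003*np.cos(f)])
    elif k=="grip": L=np.array([gx,gy,.21])
    elif len(k)==4: L=np.array([-.128*np.cos(f),k[3],.18+.128*np.sin(f)])
    else: L=np.array(k)
    c,s=np.cos(a),np.sin(a);return np.array([x+c*L[0]-s*L[1],y+s*L[0]+c*L[1],L[2]])
def fun(p): return np.concatenate([(proj(*S[n],pt(p,k))[0]-uv) for n,uv,k in obs])
r=least_squares(fun,[.68,-.17,.15,1.57,-.165,-.09],loss="soft_l1",f_scale=2)
print(r.x.round(4),np.degrees(r.x[2:4]));print(fun(r.x).reshape(-1,2).round(1).tolist())
for k in ["eye","grip"]: print(k,pt(r.x,k).round(4))
# pole
P=lambda u,v:(150+u/4,160+v/4)
for nm,uv in dict(but=(428,438),collar=(466,222),corner=(492,62),tip=(548,70)).items(): print(nm,atz(*S["top"],P(*uv),.012).round(4))
E
python3 fit.py
```

```text
[ 0.6718 -0.1534  0.1826  1.583  -0.1667 -0.0814] [10.46073718 90.6981513 ]
[[-2.2, -0.3], [-0.4, -2.4], [0.7, 0.8], [-0.4, 0.8], [0.4, 0.1], [-1.3, -1.3], [-2.4, -1.6], [0.5, -1.5], [0.3, 1.3], [-1.0, 0.6], [0.1, 0.4], [-0.3, 0.1], [-0.3, -0.3], [-0.2, -0.5], [-2.0, -0.8], [-0.3, -0.1], [-0.7, 0.1]]
eye [ 0.6642 -0.0857  0.331 ]
grip [ 0.5226 -0.2637  0.21  ]
but [0.3477 0.2611 0.012 ]
collar [0.5022 0.2353 0.012 ]
corner [0.6185 0.2175 0.012 ]
tip [0.6124 0.1767 0.012 ]
```

```bash
cat >> h.py <<'E'
def delta(target,yaw=None):
    o=ctrl.get_obs();Rt=R.from_euler("xyz",o["orientation"],degrees=True).as_matrix()
    d=Rt.T@(np.array(target)-o["tool_pos"])*100
    print("t",round(o["clock"],2),"pos",o["tool_pos"].round(4),"ori",o["orientation"].round(2),"F",o["force"].round(1),"open",round(o["opening"],4))
    print("tool-delta cm",d.round(2),"roll rad",None if yaw is None else round(-np.radians(yaw-o["orientation"][2]),3))
E
python3 -c "
from h import *
delta([.576,.224,.10],-9.15)"
```

```text
t 1.35 pos [0.2433 0.6296 0.2266] ori [180.     0.   -21.13] F [ 0.3 -0.3  0.2] open 0.0877
tool-delta cm [45.65 25.84 12.65] roll rad -0.209
```

Call:
jog_arm(commands=[{"x":2.5,"y":1.4,"z":0.4},{"x":2.5,"y":1.4,"z":0.4},{"x":2.5,"y":1.4,"z":0.4},{"x":2.5,"y":1.4,"z":0.4},{"x":2.5,"y":1.4,"z":0.4},{"x":2.5,"y":1.4,"z":0.4},{"x":2.5,"y":1.4,"z":0.4},{"x":2.5,"y":1.4,"z":0.4},{"x":2.5,"y":1.4,"z":0.4},{"x":2.5,"y":1.4,"z":0.4},{"x":2.5,"y":1.4,"z":0.4},{"x":2.5,"y":1.4,"z":0.4}])

```text
validation failed for argument at $.co...
```

Call:
jog_arm(commands=[{"x":2.5,"y":1.4,"z":0.4},{"x":2.5,"y":1.4,"z":0.4},{"x":2.5,"y":1.4,"z":0.4},{"x":2.5,"y":1.4,"z":0.4},{"x":2.5,"y":1.4,"z":0.4},{"x":2.5,"y":1.4,"z":0.4},{"roll":-0.1},{"roll":-0.1},{},{}])

```text
validation failed for argument at $.co...
```

Call:
jog_arm(commands=[{"x":2.5,"y":1.4,"z":0.4,"roll":0},{"x":2.5,"y":1.4,"z":0.4,"roll":0},{"x":2.5,"y":1.4,"z":0.4,"roll":0},{"x":2.5,"y":1.4,"z":0.4,"roll":0},{"x":2.5,"y":1.4,"z":0.4,"roll":0},{"x":2.5,"y":1.4,"z":0.4,"roll":0},{"x":2.5,"y":1.4,"z":0.4,"roll":0},{"x":2.5,"y":1.4,"z":0.4,"roll":0},{"x":2.5,"y":1.4,"z":0.4,"roll":0},{"x":2.5,"y":1.4,"z":0.4,"roll":0},{"x":2.5,"y":1.4,"z":0.4,"roll":0},{"x":2.5,"y":1.4,"z":0.4,"roll":0}])

```text
clock: 2.55
tool_pos: [0.4633, 0.3638, 0.1786]
orientation: [-180.0, -0.0, -21.1]
force: [0.5, 0.1, 0.6]
opening: 0.0877
```

Call:
jog_arm(commands=[{"x":2.5,"y":1.4,"z":0.6,"roll":0},{"x":2.5,"y":1.4,"z":0.6,"roll":0},{"x":2.5,"y":1.4,"z":0.6,"roll":0},{"x":2.5,"y":1.4,"z":0.6,"roll":0},{"x":2.5,"y":1.4,"z":0.6,"roll":0},{"x":2.5,"y":1.4,"z":0.6,"roll":0},{"x":0,"y":0,"z":0,"roll":-0.1},{"x":0,"y":0,"z":0,"roll":-0.1},{"x":0,"y":0,"z":0,"roll":0}])

```text
clock: 3.45
tool_pos: [0.5724, 0.232, 0.1425]
orientation: [180.0, 0.0, -9.6]
force: [0.1, -0.4, -0.9]
opening: 0.0878
```

```bash
cat > w.py <<'E'
import sys
from h import *
o=ctrl.get_obs();s=ctrl.snapshot("wrist");np.savez("wrist.npz",**s)
cv2.imwrite(f"pics/{sys.argv[1]}.png",s["image"][:,:,::-1])
print(o["tool_pos"].round(4),o["orientation"].round(2))
E
python3 w.py w1
```

```text
[0.5724 0.232  0.1425] [179.99   0.    -9.62]
```

View pics/w1.png

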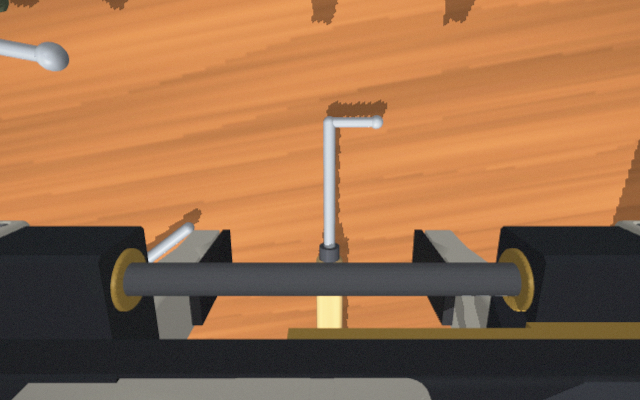

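```bash
python3 - <<'E'
from h import *
o=ctrl.get_obs();s=dict(np.load("wrist.npz"));c=(s,*pose("wrist",s,o))
P={n:atz(*c,uv,.010) for n,uv in dict(corner=(330,123.5),collar=(329,247),ball=(378,122.5)).items()}
for n in P: print(n,P[n].round(4))
d=P["corner"]-P["collar"];print(np.linalg.norm(d),np.degrees(np.arctan2(d[1],d[0])))
d=P["ball"]-P["corner"];print(np.linalg.norm(d),np.degrees(np.arctan2(d[1],d[0]))+90)
E
```

```text
corner [0.6196 0.2171 0.01  ]
collar [0.5127 0.2357 0.01  ]
ball [0.6138 0.1787 0.01  ]
0.10849105652792274 -9.875864240389935
0.03883622378847806 -8.584236818891767
```

```bash
python3 -c "
from h import *
delta([.5791,.2238,.005],-9.4)"
```

```text
t 3.5 pos [0.5723 0.2322 0.1425] ori [180.    0.   -9.8] F [-0.2  0.5  0.2] open 0.0876
tool-delta cm [ 0.81  0.71 13.75] roll rad -0.007
```

Call:
jog_arm(commands=[{"x":0.4,"y":0.35,"z":1.0,"roll":0},{"x":0.4,"y":0.35,"z":2.0,"roll":0},{"x":0,"y":0,"z":2.5,"roll":0},{"x":0,"y":0,"z":2.5,"roll":0},{"x":0,"y":0,"z":2.0,"roll":0},{"x":0,"y":0,"z":1.5,"roll":0},{"x":0,"y":0,"z":1.2,"roll":0},{"x":0,"y":0,"z":0.9,"roll":0},{"x":0,"y":0,"z":0,"roll":0}])

```text
clock: 4.4
tool_pos: [0.5783, 0.2236, 0.0052]
orientation: [179.9, 0.1, -9.7]
force: [-0.6, 0.2, -0.6]
opening: 0.0873
```

Call:
jog_arm(commands=[{"x":0,"y":0,"z":0,"roll":0},{"x":0,"y":0,"z":0,"roll":0},{"x":0,"y":0,"z":0,"roll":0},{"x":0,"y":0,"z":0,"roll":0},{"x":0,"y":0,"z":0,"roll":0},{"x":0,"y":0,"z":0,"roll":0},{"x":0,"y":0,"z":0,"roll":0},{"x":0,"y":0,"z":0,"roll":0}], gripper=0)

```text
clock: 5.2
tool_pos: [0.5789, 0.2241, 0.0066]
orientation: [180.0, 0.0, -9.7]
force: [0.3, -0.9, -0.6]
opening: 0.0291
```

Call:
jog_arm(commands=[{"x":0,"y":0,"z":0,"roll":0},{"x":0,"y":0,"z":0,"roll":0},{"x":0,"y":0,"z":0,"roll":0},{"x":0,"y":0,"z":0,"roll":0},{"x":0,"y":0,"z":0,"roll":0}])

```text
clock: 5.7
tool_pos: [0.5789, 0.2241, 0.0066]
orientation: [180.0, 0.0, -9.7]
force: [0.1, 0.3, -0.2]
opening: 0.0087
```

Call:
jog_arm(commands=[{"x":0,"y":0,"z":-0.5,"roll":0},{"x":0,"y":0,"z":-1.5,"roll":0},{"x":0,"y":0,"z":-2,"roll":0},{"x":0,"y":0,"z":-2,"roll":0},{"x":0,"y":0,"z":-2,"roll":0},{"x":0,"y":0,"z":-1,"roll":0},{"x":0,"y":0,"z":0,"roll":0}])

```text
clock: 6.4
tool_pos: [0.5797, 0.2246, 0.0982]
orientation: [-179.9, -0.1, -9.7]
force: [0.8, 1.1, -1.4]
opening: 0.0086
```

```bash
python3 w.py w2; python3 - <<'E'
from h import *
s=ctrl.snapshot("scene");cv2.imwrite("pics/s2.png",cv2.resize(s["image"][130:330,300:560,::-1],None,fx=3,fy=3,interpolation=cv2.INTER_CUBIC))
E
```

```text
[0.5797 0.2246 0.0982] [-1.7988e+02 -1.2000e-01 -9.6600e+00]
```

View pics/w2.png

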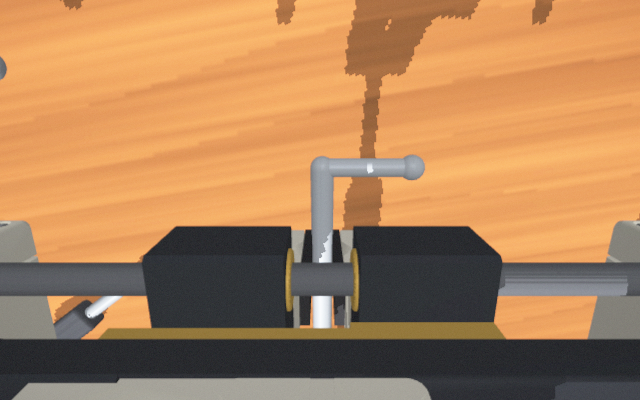

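View pics/s2.png

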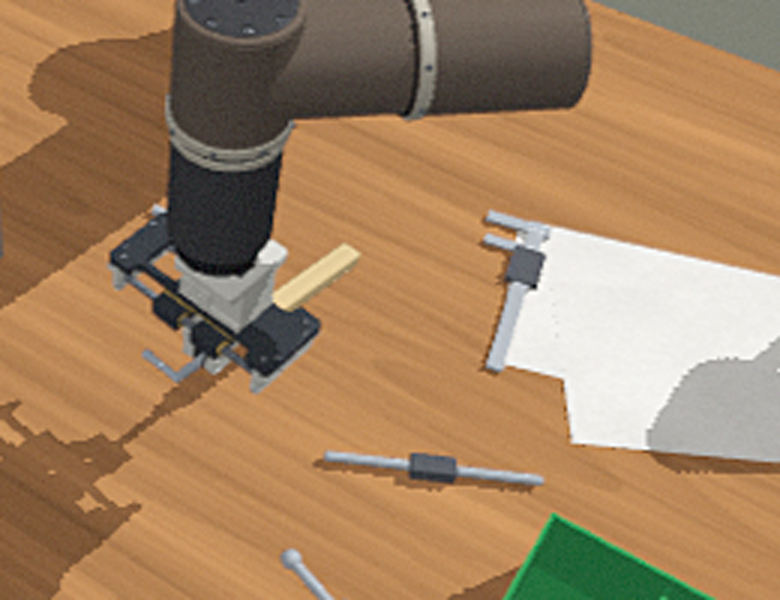

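```bash
cat > hook.py <<'E'
from h import *
def pr(X,s):
    H=s["hand_eye"];return proj(s,H[:3,:3],H[:3,3],np.array(X))
if __name__=="__main__":
    s=dict(np.load("wrist.npz"))
    for dz in (-.03,-.02,-.012,-.004,.004): print(dz,pr([[.041,0,dz],[.041,.038,dz]],s).round(1).tolist())
E
python3 hook.py
```

```text
-0.03 [[321.2, 181.5], [422.8, 181.6]]
-0.02 [[321.2, 175.5], [416.0, 175.6]]
-0.012 [[321.3, 171.3], [411.1, 171.4]]
-0.004 [[321.3, 167.5], [406.8, 167.5]]
0.004 [[321.3, 164.0], [402.8, 164.1]]
```

```bash
python3 - <<'E'
from h import *
s=dict(np.load("scene.npz"));c=(s,*pose("scene",s))
o=ctrl.get_obs();Rt=R.from_euler("xyz",o["orientation"],degrees=True).as_matrix()
rod=o["tool_pos"]+Rt@[0,0,-.004]
yaw=np.radians(-9.4)
for pit in (0,-5,-10,-15):   # hook up positive -> handle droops
    p=np.radians(-pit);ax=np.array([np.cos(yaw)*np.cos(p),np.sin(yaw)*np.cos(p),np.sin(p)]);up=np.array([-np.cos(yaw)*np.sin(p),-np.sin(yaw)*np.sin(p),np.cos(p)]);l=np.array([-np.sin(yaw),np.cos(yaw),0])
    f=lambda x,y,z: rod+ax*(x-.114)+l*y+up*z
    print(pit,(((proj(*c,np.array([f(-.125,.012,.01),f(-.125,-.012,.01),f(.155,0,0),f(.155,-.038,0)])))-[300,130])*3).round(0).tolist())
E
```

```text
0 [[367.0, 223.0], [348.0, 211.0], [175.0, 381.0], [145.0, 358.0]]
-5 [[364.0, 237.0], [346.0, 225.0], [175.0, 378.0], [145.0, 356.0]]
-10 [[360.0, 251.0], [342.0, 239.0], [175.0, 376.0], [146.0, 353.0]]
-15 [[355.0, 266.0], [337.0, 254.0], [176.0, 373.0], [147.0, 350.0]]
```

Call:
jog_arm(commands=[{"x":0,"y":0,"z":1.5,"roll":0},{"x":0,"y":0,"z":1.5,"roll":0},{"x":0,"y":0,"z":1.5,"roll":0},{"x":0,"y":0,"z":1.5,"roll":0},{"x":0,"y":0,"z":1.0,"roll":0},{"x":0,"y":0,"z":1.0,"roll":0},{"x":0,"y":0,"z":0.9,"roll":0},{"x":0,"y":0,"z":0,"roll":0}])

```text
clock: 7.3
tool_pos: [0.5787, 0.2238, 0.0065]
orientation: [179.9, 0.0, -9.7]
force: [-1.8, -0.5, 3.2]
opening: 0.0092
```

Call:
jog_arm(commands=[{"x":0,"y":0,"z":0,"roll":0},{"x":0,"y":0,"z":0,"roll":0},{"x":0,"y":0,"z":0,"roll":0},{"x":0,"y":0,"z":0,"roll":0},{"x":0,"y":0,"z":0,"roll":0},{"x":0,"y":0,"z":0,"roll":0}], gripper=6)

```text
clock: 7.9
tool_pos: [0.579, 0.2241, 0.0077]
orientation: [-180.0, -0.0, -9.7]
force: [-0.7, 0.7, 0.7]
opening: 0.0514
```

Call:
jog_arm(commands=[{"x":-1,"y":0,"z":-2,"roll":0},{"x":-2.5,"y":0,"z":-2,"roll":0},{"x":-2.5,"y":0,"z":-2,"roll":0},{"x":-2.5,"y":0,"z":-2,"roll":0},{"x":-2.5,"y":0,"z":-1,"roll":0},{"x":-2.5,"y":0,"z":-1,"roll":0},{"x":-2.5,"y":0,"z":0,"roll":0},{"x":-2.5,"y":0,"z":0,"roll":0},{"x":-1.5,"y":0,"z":0,"roll":0},{"x":0,"y":0,"z":0,"roll":0}])

```text
clock: 8.9
tool_pos: [0.3805, 0.2577, 0.108]
orientation: [-180.0, -0.0, -9.6]
force: [-0.1, -0.5, -0.8]
opening: 0.06
```

```bash
python3 w.py w3; python3 - <<'E'
from h import *
s=ctrl.snapshot("top");cv2.imwrite("pics/t3.png",cv2.resize(s["image"][160:290,180:340,::-1],None,fx=5,fy=5,interpolation=cv2.INTER_CUBIC)[:600])
E
```

```text
[0.3805 0.2577 0.108 ] [-179.96   -0.     -9.58]
```

View pics/w3.png

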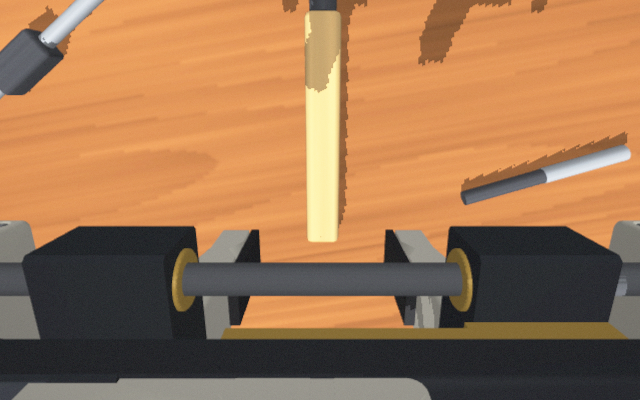

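View pics/t3.png

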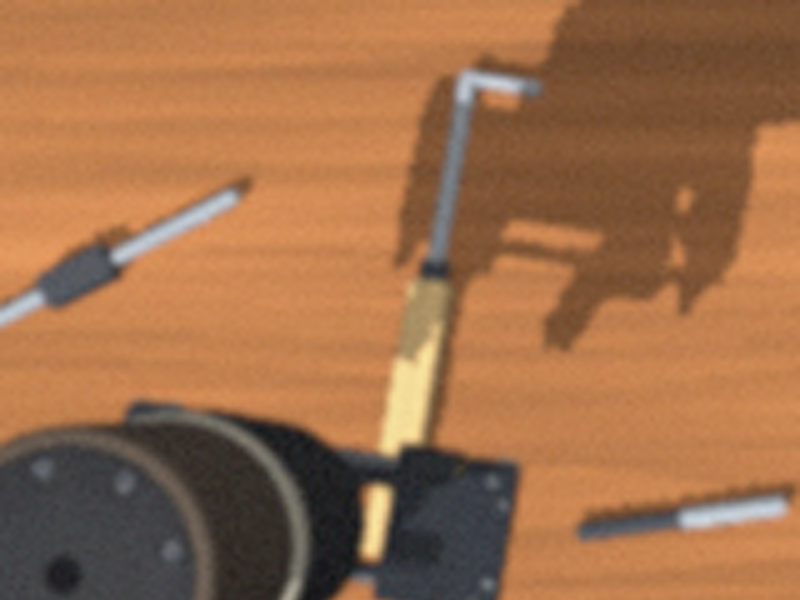

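```bash
python3 - <<'E'
from h import *
o=ctrl.get_obs();s=dict(np.load("wrist.npz"));c=(s,*pose("wrist",s,o))
a=atz(*c,(322.5,235),.02);b=atz(*c,(322.5,12),.02)
print(a,b,np.linalg.norm(b-a),np.degrees(np.arctan2(*(b-a)[1::-1])))
s=dict(np.load("top.npz"));c=(s,*pose("top",s));
for uv in [(466,80),(538,88),(371,555)]: print(atz(*c,(180+uv[0]/5,160+uv[1]/5),.012).round(4))
E
```

```text
[0.35299124 0.26227056 0.02      ] [0.50259087 0.2371516  0.02      ] 0.15169381090794473 -9.531502240032436
[0.617  0.2169 0.012 ]
[0.6121 0.1749 0.012 ]
[0.3435 0.2691 0.012 ]
```

Call:
jog_arm(commands=[{"x":0,"y":0,"z":2,"roll":0},{"x":0,"y":0,"z":2.5,"roll":0},{"x":0,"y":0,"z":2.5,"roll":0},{"x":0,"y":0,"z":1.5,"roll":0},{"x":0,"y":0,"z":1.0,"roll":0},{"x":0,"y":0,"z":0.8,"roll":0},{"x":0,"y":0,"z":0,"roll":0}])

```text
clock: 9.7
tool_pos: [0.3819, 0.2572, 0.0038]
orientation: [179.9, 0.0, -9.7]
force: [-0.5, 0.1, 0.1]
opening: 0.0599
```

Call:
jog_arm(commands=[{"x":0,"y":0,"z":0,"roll":0},{"x":0,"y":0,"z":0,"roll":0},{"x":0,"y":0,"z":0,"roll":0},{"x":0,"y":0,"z":0,"roll":0},{"x":0,"y":0,"z":0,"roll":0},{"x":0,"y":0,"z":0,"roll":0},{"x":0,"y":0,"z":0,"roll":0},{"x":0,"y":0,"z":0,"roll":0}], gripper=0)

```text
clock: 10.5
tool_pos: [0.3818, 0.2578, 0.0048]
orientation: [-180.0, -0.0, -9.7]
force: [-1.7, -0.6, 5.0]
opening: 0.0237
```

Call:
jog_arm(commands=[{"x":0,"y":0,"z":-0.5,"roll":0},{"x":0,"y":0,"z":-1.5,"roll":0},{"x":0,"y":0,"z":-2,"roll":0},{"x":0,"y":0,"z":-2,"roll":0},{"x":0,"y":0,"z":-2,"roll":0},{"x":0,"y":0,"z":-2,"roll":0},{"x":0,"y":0,"z":-1,"roll":0},{"x":0,"y":0,"z":0,"roll":0}])

```text
clock: 11.3
tool_pos: [0.3821, 0.2582, 0.1156]
orientation: [-179.9, -0.1, -9.7]
force: [-1.0, 0.1, -1.7]
opening: 0.0239
```

```bash
python3 w.py w4; python3 - <<'E'
from h import *
s=ctrl.snapshot("scene");cv2.imwrite("pics/s4.png",cv2.resize(s["image"][100:300,300:560,::-1],None,fx=3,fy=3,interpolation=cv2.INTER_CUBIC))
E
```

```text
[0.3821 0.2582 0.1156] [-1.7987e+02 -5.0000e-02 -9.6700e+00]
```

View pics/w4.png

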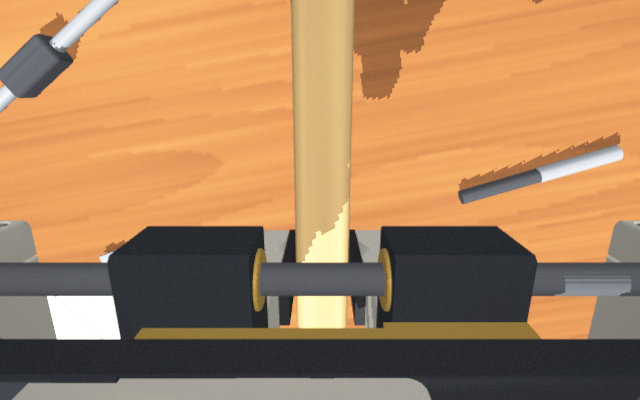

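View pics/s4.png

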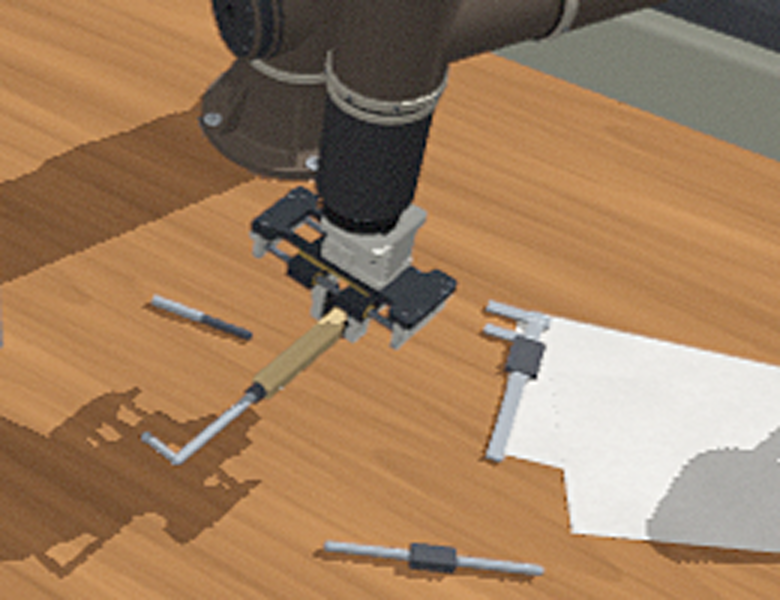

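```bash
cat > pit.py <<'E'
from h import *
from scipy.optimize import least_squares
# fit pole pitch (hook-up +), gx (grip x), yaw  given pixel obs in cameras
def pole_pt(o,p,gx,yaw,tz,L,ty=0.):
    Rt=R.from_euler("xyz",o["orientation"],degrees=True).as_matrix()
    rod=o["tool_pos"]+Rt@[0,ty,tz]
    ax=np.array([np.cos(yaw)*np.cos(p),np.sin(yaw)*np.cos(p),np.sin(p)]);l=np.array([-np.sin(yaw),np.cos(yaw),0]);up=np.cross(ax,l)
    return rod+ax*(L[0]-gx)+l*L[1]+up*L[2]
def fit(o,obs,gx0=-.088,tz=-.005,p0=0):
    yaw=np.radians(o["orientation"][2])
    cams={}
    for n in {a[0] for a in obs}:
        s=dict(np.load(n+".npz"));cams[n]=(s,*pose(n,s,o))
    f=lambda q:np.concatenate([[(q[1]-gx0)*300]]+[proj(*cams[n],pole_pt(o,q[0],q[1],yaw,tz,L))[0]-uv for n,uv,L in obs])
    r=least_squares(f,[p0,gx0]);print("pitch",np.degrees(r.x[0]).round(1),"gx",r.x[1].round(4),"res",r.fun.round(1))
    c=pole_pt(o,r.x[0],r.x[1],yaw,tz,(.155,0,0));h=pole_pt(o,r.x[0],r.x[1],yaw,tz,(.155,-.02,0));b=pole_pt(o,r.x[0],r.x[1],yaw,tz,(.155,-.038,0))
    print("corner",c.round(4),"hook",h.round(4),"ball",b.round(4),"hook-tcp",(h-o["tool_pos"]).round(4));return r.x,h
E
python3 - <<'E'
from pit import *
C=lambda u,v:np.array((300+u/3,100+v/3))
fit(ctrl.get_obs(),[("scene",C(178,459),(.155,0,0)),("scene",C(147,437),(.155,-.038,0)),("scene",C(256,392),(.035,0,0.008))])
E
```

```text
pitch -0.9 gx -0.0868 res [ 0.4 -1.2  0.8 -0.7  0.5  0.7 -2.5]
corner [0.6197 0.2166 0.115 ] hook [0.6164 0.1969 0.115 ] ball [0.6133 0.1791 0.115 ] hook-tcp [ 0.235  -0.0604  0.0011]
```

Call:
jog_arm(commands=[{"x":0,"y":0,"z":-1.0,"roll":0},{"x":0,"y":0,"z":-2.0,"roll":0},{"x":0,"y":0,"z":-2.0,"roll":0},{"x":0,"y":0,"z":-2.0,"roll":-0.02},{"x":0,"y":0,"z":-2.0,"roll":-0.04},{"x":0,"y":0,"z":-2.0,"roll":-0.05},{"x":0,"y":0,"z":-2.0,"roll":-0.05},{"x":0,"y":0,"z":-2.0,"roll":-0.05},{"x":0,"y":0,"z":-2.0,"roll":-0.05},{"x":0,"y":0,"z":-2.0,"roll":-0.05},{"x":0,"y":0,"z":-1.5,"roll":-0.03},{"x":0,"y":0,"z":-1.0,"roll":-0.012}])

```text
clock: 12.6
tool_pos: [0.3818, 0.2577, 0.3304]
orientation: [180.0, -0.0, 10.5]
force: [0.3, 0.3, -1.9]
opening: 0.0236
```

```bash
python3 - <<'E'
from h import *
delta([.411,-.046,.33],10.46)
s=ctrl.snapshot("scene");np.savez("scene.npz",**s);cv2.imwrite("pics/s5.png",cv2.resize(s["image"][60:260,200:460,::-1],None,fx=3,fy=3,interpolation=cv2.INTER_CUBIC))
E
```

```text
t 12.6 pos [0.3818 0.2577 0.3304] ori [180.    -0.    10.55] F [ 0.3  0.3 -1.9] open 0.0236
tool-delta cm [-2.69 30.39  0.04] roll rad 0.002
```

View pics/s5.png

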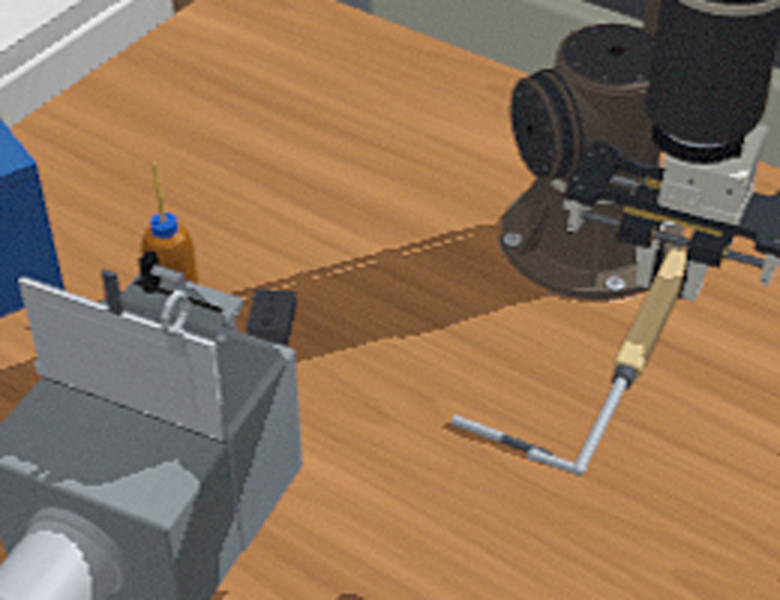

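```bash
python3 - <<'E'
from pit import *
C=lambda u,v:np.array((200+u/3,60+v/3))
fit(ctrl.get_obs(),[("scene",C(580,467),(.155,0,0)),("scene",C(532,452),(.155,-.038,0)),("scene",C(626,370),(.035,0,0.008))],gx0=-.087)
E
```

```text
pitch 0.1 gx -0.0876 res [-0.2 -1.1  0.4 -0.   0.4 -0.3 -1.9]
corner [0.6207 0.3024 0.337 ] hook [0.6244 0.2827 0.337 ] ball [0.6277 0.265  0.337 ] hook-tcp [0.2421 0.0248 0.0054]
```

Call:
jog_arm(commands=[{"x":-0.1,"y":1.2,"z":0.4,"roll":0},{"x":-0.25,"y":2.5,"z":0,"roll":0},{"x":-0.25,"y":2.8,"z":0,"roll":0},{"x":-0.25,"y":2.8,"z":0,"roll":0},{"x":-0.25,"y":2.8,"z":0,"roll":0},{"x":-0.25,"y":2.8,"z":0,"roll":0},{"x":-0.25,"y":2.8,"z":0,"roll":0},{"x":-0.25,"y":2.8,"z":0,"roll":0},{"x":-0.25,"y":2.8,"z":0,"roll":0},{"x":-0.25,"y":2.8,"z":0,"roll":0},{"x":-0.25,"y":2.5,"z":0,"roll":0},{"x":0,"y":1.5,"z":0,"roll":0}])

```text
clock: 13.85
tool_pos: [0.4098, -0.0452, 0.3242]
orientation: [180.0, 0.1, 10.4]
force: [-0.7, 0.6, -1.5]
opening: 0.0235
```

```bash
cat > two.py <<'E'
import sys
from h import *
delta([.4221,-.1105,.326],10.46)
n,x0,y0,x1,y1=sys.argv[1],*map(int,sys.argv[2:6])
s=ctrl.snapshot("scene");np.savez("scene.npz",**s);cv2.imwrite(f"pics/s{n}.png",cv2.resize(s["image"][y0:y0+150,x0:x0+200,::-1],None,fx=4,fy=4,interpolation=cv2.INTER_CUBIC))
s=ctrl.snapshot("top");np.savez("top.npz",**s);cv2.imwrite(f"pics/t{n}.png",cv2.resize(s["image"][y1:y1+150,x1:x1+200,::-1],None,fx=4,fy=4,interpolation=cv2.INTER_CUBIC))
E
python3 two.py 6 180 120 310 60; python3 w.py w6
```

```text
t 13.85 pos [ 0.4098 -0.0452  0.3242] ori [1.7999e+02 1.4000e-01 1.0380e+01] F [-0.7  0.6 -1.5] open 0.0235
tool-delta cm [ 0.03  6.65 -0.18] roll rad -0.001
[ 0.4101 -0.045   0.3241] [1.7998e+02 1.6000e-01 1.0310e+01]
```

View pics/s6.png

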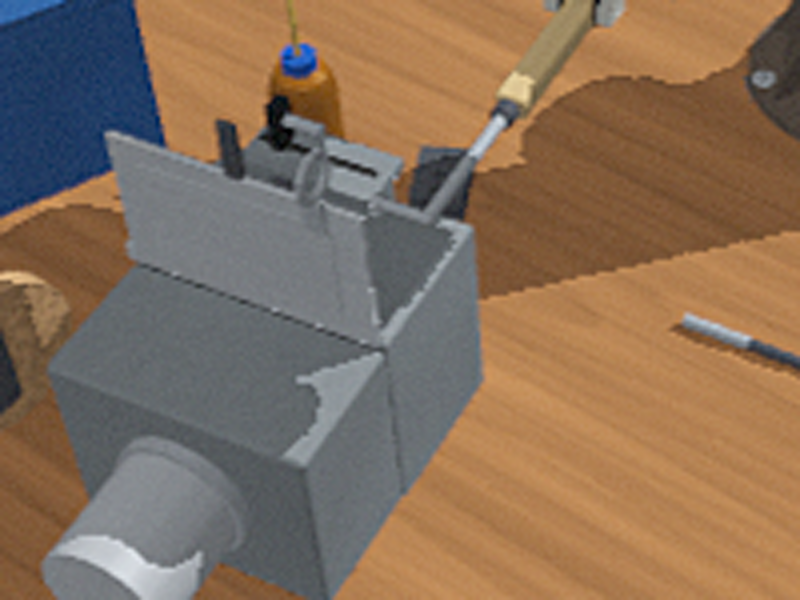

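View pics/t6.png

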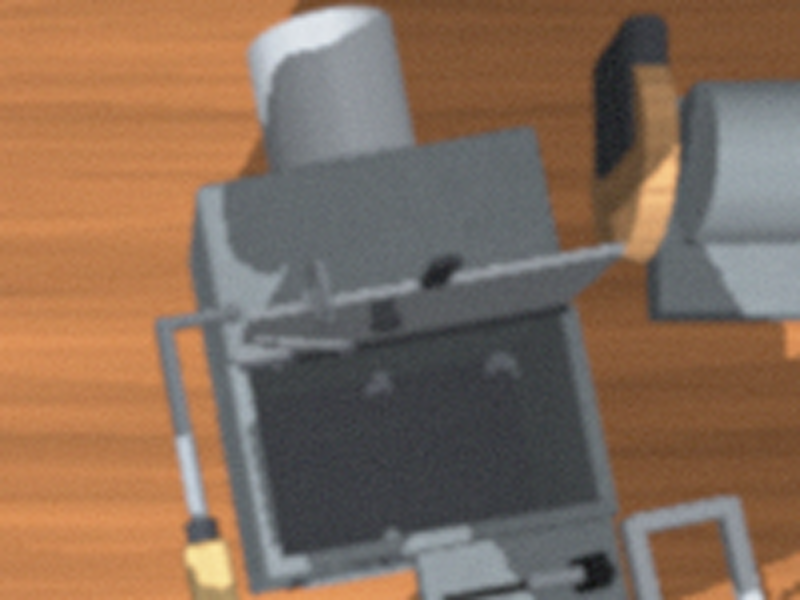

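View pics/w6.png

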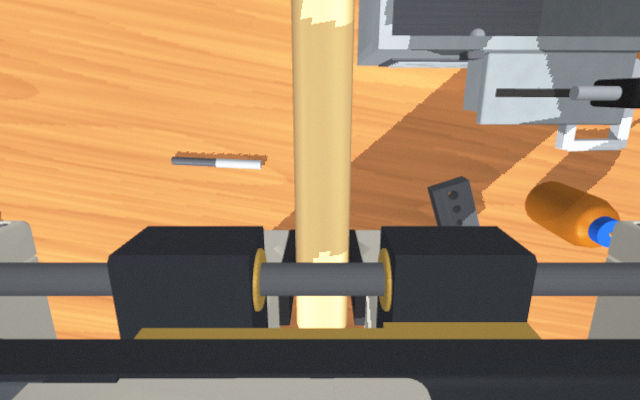

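```bash
cat > t6.py <<'E'
from pit import *
o=ctrl.get_obs()
S={n:(lambda s:(s,*pose(n,s)))(dict(np.load(n+".npz"))) for n in ("scene","top")}
sc=lambda u,v:np.array((180+u/4,120+v/4));tp=lambda u,v:np.array((310+u/4,60+v/4))
def t(a,b): 
    X=tri([(S["scene"][2],ray(*S["scene"][:2],a)),(S["top"][2],ray(*S["top"][:2],b))]);print(X.round(4),proj(*S["scene"],X)[0]-a,proj(*S["top"],X)[0]-b);return X
print("corner");c=t(sc(430,219),tp(166,325))
print("ball");b=t(sc(376,204),tp(231,312))
print("eye");e=t(sc(312,176),tp(318,287))
yw=np.radians(10.46);x=np.array([np.cos(yw),np.sin(yw),0]);l=np.array([-np.sin(yw),np.cos(yw),0])
print("ball->eye box x,y,z",((e-b)@x).round(4),((e-b)@l).round(4),(e-b)[2].round(4))
print("corner->eye",((e-c)@x).round(4),((e-c)@l).round(4),(e-c)[2].round(4))
fit(o,[("scene",sc(430,219),(.155,0,0)),("scene",sc(376,204),(.155,-.038,0)),("scene",sc(508,105),(.035,0,0.005)),("top",tp(166,325),(.155,0,0)),("top",tp(231,312),(.155,-.038,0)),("top",tp(203,527),(.035,0,.005))],gx0=-.0876)
E
python3 t6.py
```

```text
corner
[ 0.6465 -0.0025  0.325 ] [-1.08638116 -0.11924874] [-1.08720148  0.77887798]
ball
[ 0.6547 -0.0395  0.3245] [-0.3175117  -0.04198908] [-0.32001609  0.23348737]
eye
[ 0.6656 -0.0855  0.3338] [-0.43248311 -0.07265315] [-0.44508992  0.32812754]
ball->eye box x,y,z 0.0024 -0.0472 0.0093
corner->eye 0.0037 -0.0851 0.0088
pitch -0.7 gx -0.088 res [-0.1 -1.2  0.4 -0.3 -0.  -0.4 -0.2 -2.  -0.6 -1.  -0.6 -0.8  2.7]
corner [ 6.492e-01 -6.000e-04  3.262e-01] hook [ 0.6528 -0.0203  0.3262] ball [ 0.6561 -0.038   0.3262] hook-tcp [0.2427 0.0239 0.002 ]
```

Call:
jog_arm(commands=[{"x":0.2,"y":0,"z":-0.7,"roll":0},{"x":0,"y":0.8,"z":0,"roll":0},{"x":0,"y":1.0,"z":0,"roll":0},{"x":0,"y":1.0,"z":0,"roll":0},{"x":0,"y":0,"z":0,"roll":0}])

```text
clock: 14.5
tool_pos: [0.4182, -0.0712, 0.3323]
orientation: [180.0, 0.0, 10.4]
force: [-0.0, -0.1, -1.6]
opening: 0.0235
```

```bash
python3 two.py 7 180 120 310 60
```

```text
t 14.5 pos [ 0.4182 -0.0712  0.3323] ori [1.7999e+02 4.0000e-02 1.0440e+01] F [-0.  -0.1 -1.6] open 0.0235
tool-delta cm [-0.33  3.94  0.63] roll rad -0.0
```

View pics/s7.png

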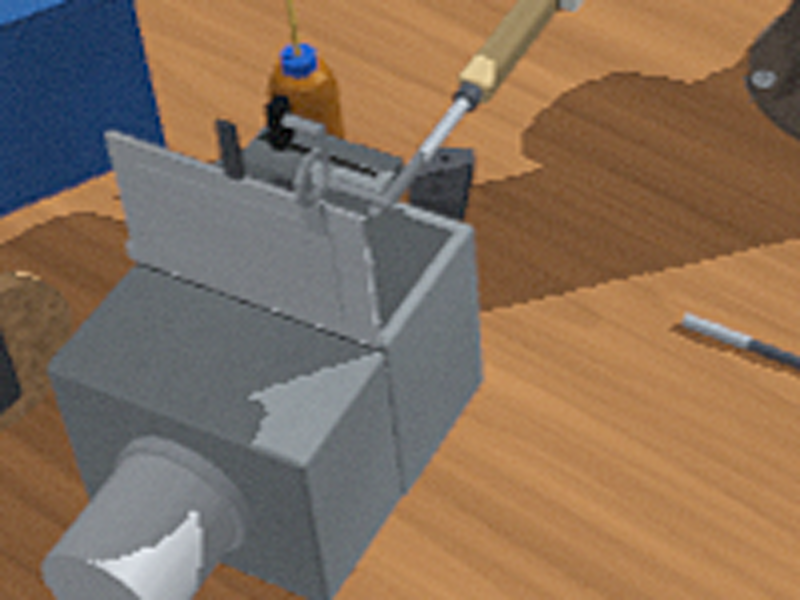

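View pics/t7.png

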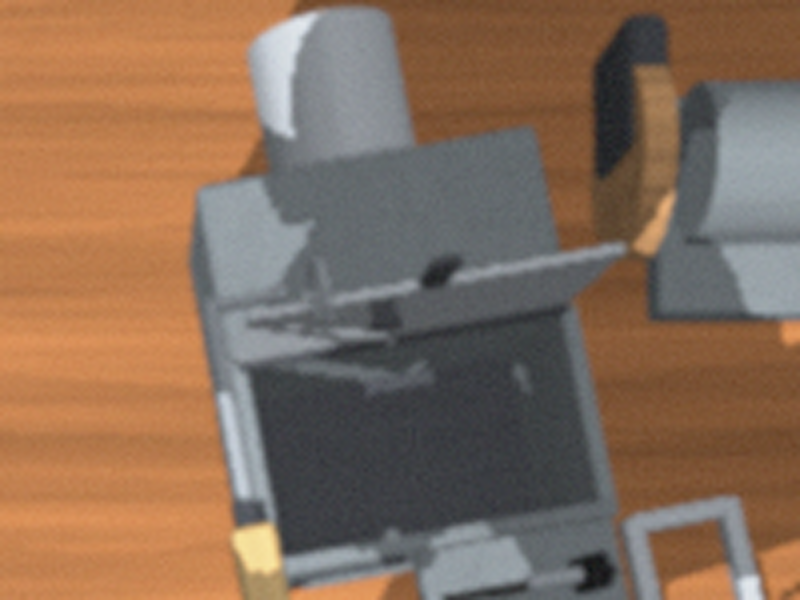

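Call:
jog_arm(commands=[{"x":-0.1,"y":0.5,"z":0.1,"roll":0},{"x":0,"y":0.7,"z":0,"roll":0},{"x":0,"y":0.8,"z":0,"roll":0},{"x":0,"y":0,"z":0,"roll":0}])

```text
clock: 15.0
tool_pos: [0.4209, -0.0909, 0.3315]
orientation: [180.0, 0.0, 10.5]
force: [-0.5, -0.1, -2.5]
opening: 0.0238
```

Call:
jog_arm(commands=[{"x":0,"y":0.7,"z":0,"roll":0},{"x":0,"y":0.7,"z":0,"roll":0},{"x":0,"y":0.4,"z":0,"roll":0},{"x":0,"y":0,"z":0,"roll":0}])

```text
clock: 15.4
tool_pos: [0.4241, -0.1083, 0.3315]
orientation: [180.0, 0.0, 10.4]
force: [-0.3, -0.6, -2.1]
opening: 0.0235
```

```bash
python3 two.py 8 180 120 310 60
```

```text
t 15.4 pos [ 0.4241 -0.1083  0.3315] ori [1.800e+02 2.000e-02 1.045e+01] F [-0.3 -0.6 -2.1] open 0.0235
tool-delta cm [-0.24  0.18  0.55] roll rad -0.0
```

View pics/s8.png

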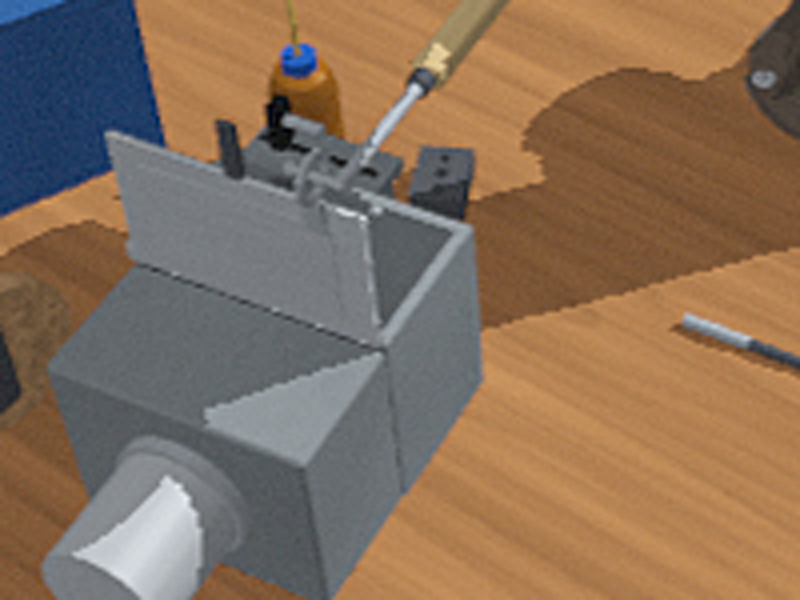

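View pics/t8.png

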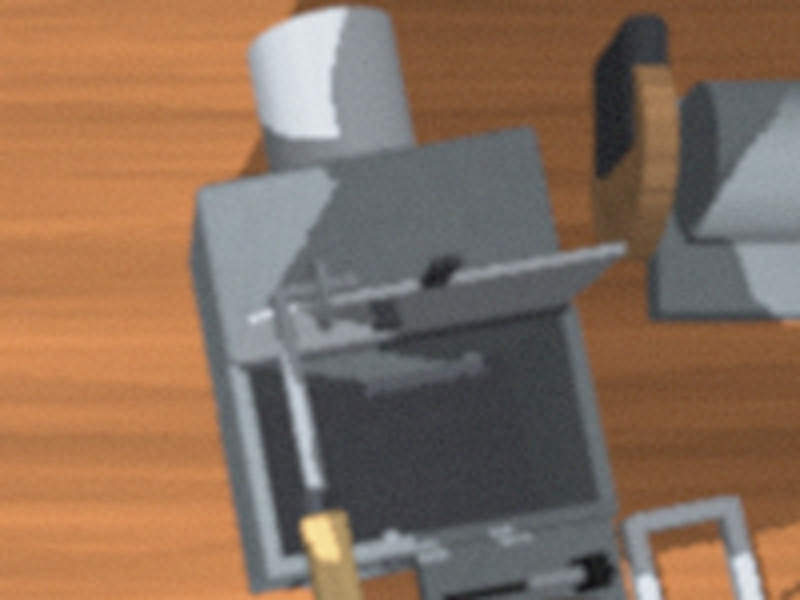

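Call:
jog_arm(commands=[{"x":-0.2,"y":0,"z":0,"roll":0},{"x":0.05,"y":0,"z":-1.0,"roll":0},{"x":0.1,"y":0,"z":-1.0,"roll":0},{"x":0.2,"y":0,"z":-1.0,"roll":0},{"x":0.2,"y":0,"z":-1.0,"roll":0},{"x":0,"y":0,"z":0,"roll":0}])

```text
clock: 16.1
tool_pos: [0.4286, -0.1071, 0.3733]
orientation: [180.0, -0.2, 10.5]
force: [0.3, 1.1, -2.2]
opening: 0.0238
```

```bash
python3 two.py 9 180 120 310 60
```

```text
t 16.1 pos [ 0.4286 -0.1071  0.3733] ori [ 1.7997e+02 -1.6000e-01  1.0500e+01] F [ 0.3  1.1 -2.2] open 0.0238
tool-delta cm [-0.71  0.22  4.73] roll rad 0.001
```

View pics/s9.png

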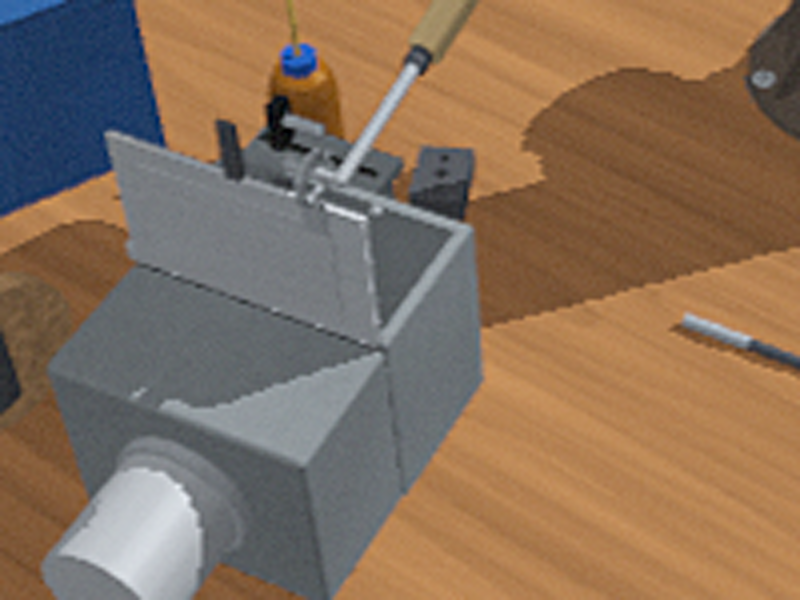

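Call:
jog_arm(commands=[{"x":0.3,"y":0,"z":-1.66,"roll":0},{"x":0.4,"y":0,"z":-1.63,"roll":0},{"x":0.5,"y":0,"z":-1.6,"roll":0},{"x":0.65,"y":0,"z":-1.56,"roll":0},{"x":0.75,"y":0,"z":-1.5,"roll":0},{"x":0,"y":0,"z":0,"roll":0}])

```text
clock: 16.8
tool_pos: [0.4541, -0.1023, 0.4519]
orientation: [180.0, -0.1, 10.5]
force: [-0.1, -0.7, -2.1]
opening: 0.0232
```

Call:
jog_arm(commands=[{"x":0.85,"y":0,"z":-1.45,"roll":0},{"x":0.95,"y":0,"z":-1.4,"roll":0},{"x":1.05,"y":0,"z":-1.3,"roll":0},{"x":1.3,"y":0,"z":-1.4,"roll":0},{"x":1.4,"y":0,"z":-1.3,"roll":0},{"x":0,"y":0,"z":0,"roll":0}])

```text
clock: 17.4
tool_pos: [0.5089, -0.0919, 0.5187]
orientation: [-180.0, 0.1, 10.5]
force: [0.2, -0.9, -1.6]
opening: 0.0237
```

```bash
python3 two.py 10 180 90 310 60
```

```text
t 17.4 pos [ 0.5089 -0.0919  0.5187] ori [-1.7999e+02  5.0000e-02  1.0500e+01] F [ 0.2 -0.9 -1.6] open 0.0237
tool-delta cm [-8.85  0.25 19.28] roll rad 0.001
```

View pics/s10.png

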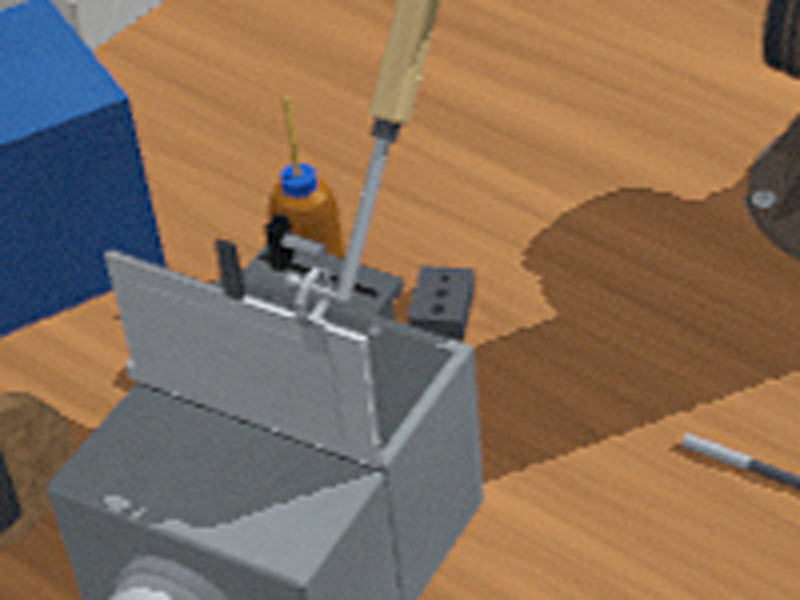

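View pics/t10.png

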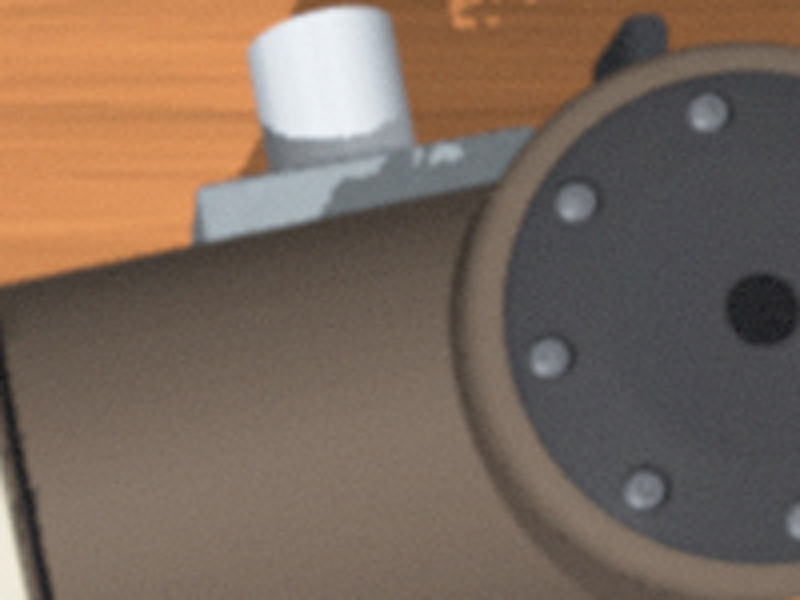

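Call:
jog_arm(commands=[{"x":-0.8,"y":0,"z":0.5,"roll":0},{"x":-1.2,"y":0,"z":0.7,"roll":0},{"x":-1.2,"y":0,"z":0.7,"roll":0},{"x":-1.2,"y":0,"z":0.7,"roll":0},{"x":0,"y":0,"z":0,"roll":0}])

```text
clock: 18.0
tool_pos: [0.4625, -0.1005, 0.4933]
orientation: [-180.0, -0.1, 10.5]
force: [1.7, 0.6, -3.3]
opening: 0.0237
```

```bash
python3 two.py 11 180 90 310 60
```

```text
t 18.0 pos [ 0.4625 -0.1005  0.4933] ori [-1.7997e+02 -1.2000e-01  1.0500e+01] F [ 1.7  0.6 -3.3] open 0.0237
tool-delta cm [-4.19  0.25 16.73] roll rad 0.001
```

View pics/s11.png

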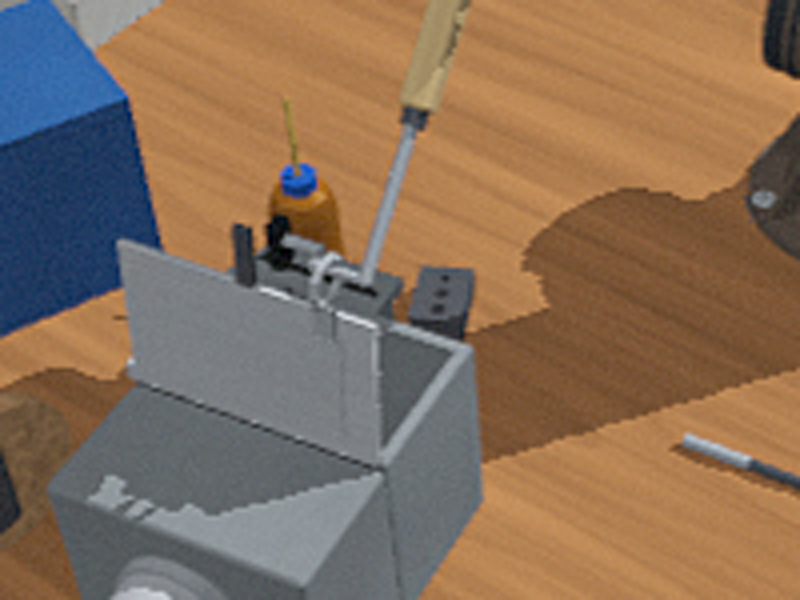

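Call:
jog_arm(commands=[{"x":-1.1,"y":0,"z":0.7,"roll":0},{"x":-1.2,"y":0,"z":0.7,"roll":0},{"x":-1.2,"y":0,"z":0.7,"roll":0},{"x":-1.2,"y":0,"z":0.7,"roll":0},{"x":-0.9,"y":0,"z":0.5,"roll":0},{"x":0,"y":0,"z":0,"roll":0}])

```text
clock: 18.7
tool_pos: [0.4086, -0.1106, 0.4606]
orientation: [-180.0, -0.0, 10.5]
force: [2.3, 0.3, -1.0]
opening: 0.0237
```

```bash
python3 two.py 12 180 90 310 60
```

```text
t 18.7 pos [ 0.4086 -0.1106  0.4606] ori [-1.7999e+02 -3.0000e-02  1.0490e+01] F [ 2.3  0.3 -1. ] open 0.0237
tool-delta cm [ 1.32  0.24 13.46] roll rad 0.001
```

View pics/s12.png

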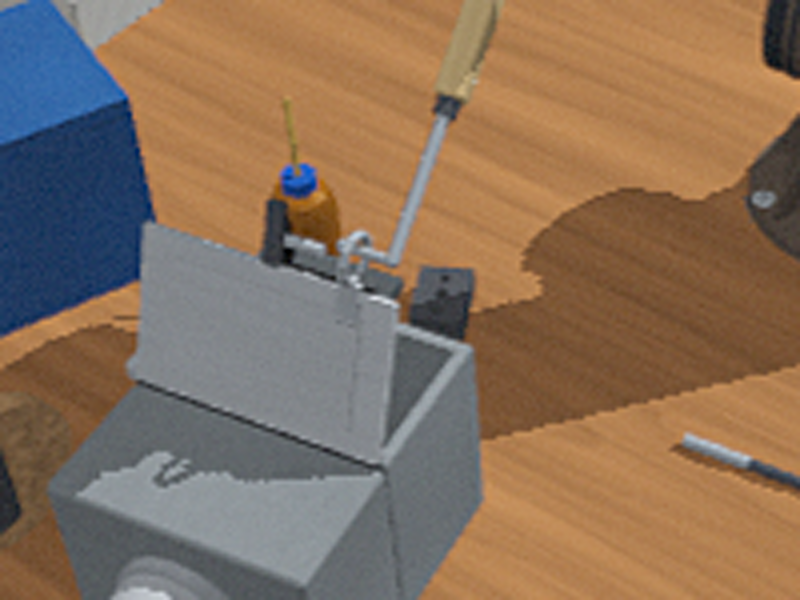

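View pics/t12.png

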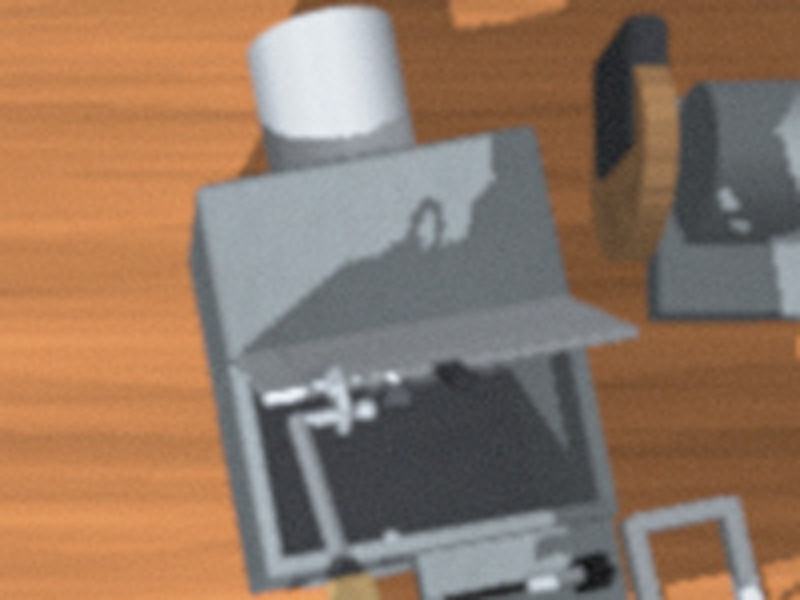

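```bash
cat > st.py <<'E'
from pit import *
yw=np.radians(10.46);xb=np.array([np.cos(yw),np.sin(yw),0]);lb=np.array([-np.sin(yw),np.cos(yw),0]);H=np.array([.6718,-.1534,0])
def box(X): d=X-H;return np.array([d@xb,d@lb,d[2]])
S={n:(lambda s:(s,*pose(n,s)))(dict(np.load(n+".npz"))) for n in ("scene","top")}
def t(a,b):
    X=tri([(S["scene"][2],ray(*S["scene"][:2],a)),(S["top"][2],ray(*S["top"][:2],b))]);print("box",box(X).round(4),(proj(*S["scene"],X)[0]-a).round(1));return X
o=ctrl.get_obs()
g=o["tool_pos"]+np.array([0,0,.004]);print("grip box",box(g).round(4))
E
cat > t12.py <<'E'
from st import *
sc=lambda u,v:np.array((180+u/4,90+v/4));tp=lambda u,v:np.array((310+u/4,60+v/4))
print("corner");c=t(sc(396,260),tp(299,424))
print("eye");e=t(sc(353,256),tp(342,400));b=box(e);print("theta",np.degrees(np.arctan2(b[2]-.18,-b[0])))
print("flap left corner");t(sc(395,300),tp(268,386))
d=box(c)-box(g);print("grip->corner",d.round(4),np.linalg.norm(d[[0,2]]),"phi",np.degrees(np.arctan2(-d[2],d[0])))
E
python3 t12.py
```

```text
grip box [-0.2504  0.0898  0.4648]
corner
box [-0.063   0.0913  0.3182] [-0.8 -0.1]
eye
box [-0.0539  0.0644  0.319 ] [-0.2 -0. ]
theta 68.8206295104503
flap left corner
box [-0.0376  0.103   0.3065] [-1.  -0.1]
grip->corner [ 0.1874  0.0015 -0.1466] 0.23792811916846002 phi 38.05094921795448
```

Call:
jog_arm(commands=[{"x":1.05,"y":0,"z":-1.0,"roll":0},{"x":1.05,"y":0,"z":-1.0,"roll":0},{"x":1.8,"y":0,"z":-1.7,"roll":0},{"x":2.0,"y":0,"z":-1.5,"roll":0},{"x":2.15,"y":0,"z":-1.3,"roll":0},{"x":2.3,"y":0,"z":-1.05,"roll":0},{"x":0,"y":0,"z":0,"roll":0}])

```text
clock: 19.5
tool_pos: [0.5135, -0.0912, 0.5349]
orientation: [180.0, 0.2, 10.5]
force: [0.4, -0.2, -2.4]
opening: 0.0237
```

```bash
python3 two.py 13 180 90 310 60; python3 -c "from st import *"
```

```text
t 19.5 pos [ 0.5135 -0.0912  0.5349] ori [179.98   0.23  10.5 ] F [ 0.4 -0.2 -2.4] open 0.0237
tool-delta cm [-9.25  0.23 20.92] roll rad 0.001
grip box [-0.1462  0.0899  0.539 ]
```

View pics/s13.png

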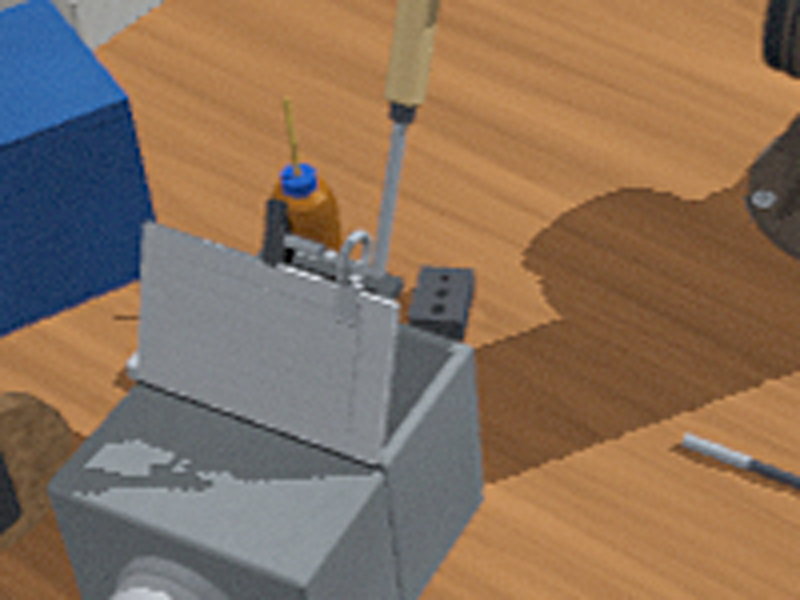

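```bash
python3 - <<'E'
from h import *
for n in ("scene",):
    s=dict(np.load(n+".npz"));im=s["image"][140:175,250:290,::-1];cv2.imwrite("pics/z13.png",cv2.resize(im,None,fx=15,fy=15,interpolation=cv2.INTER_CUBIC))
E
```

```text
(no output)
```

View pics/z13.png

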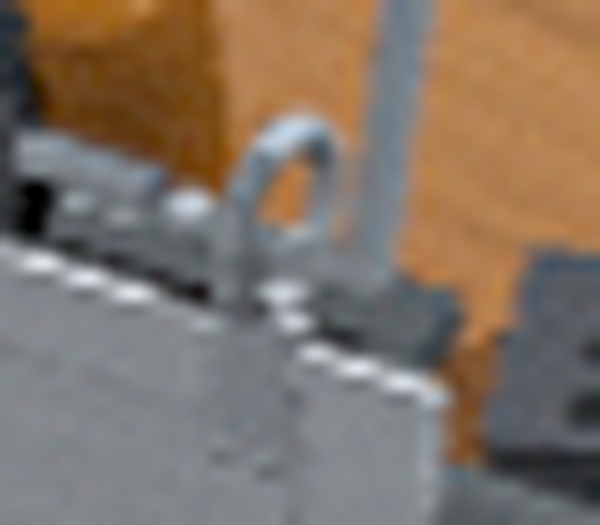

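Call:
jog_arm(commands=[{"x":2.3,"y":0,"z":-1.1,"roll":0},{"x":2.4,"y":0,"z":-0.6,"roll":0},{"x":2.4,"y":0,"z":-0.3,"roll":0},{"x":2.4,"y":0,"z":-0.1,"roll":0},{"x":2.4,"y":0,"z":0.15,"roll":0},{"x":1.5,"y":0,"z":0.25,"roll":0},{"x":0,"y":0,"z":0,"roll":0}])

```text
clock: 20.3
tool_pos: [0.6433, -0.0671, 0.5508]
orientation: [-180.0, 0.3, 10.5]
force: [-1.2, -0.4, -3.3]
opening: 0.0238
```

```bash
python3 two.py 14 180 90 310 60; python3 -c "from st import *"; python3 - <<'E'
from h import *
s=dict(np.load("scene.npz"));im=s["image"][125:175,240:300,::-1];cv2.imwrite("pics/z14.png",cv2.resize(im,None,fx=12,fy=12,interpolation=cv2.INTER_CUBIC))
E
```

```text
t 20.3 pos [ 0.6433 -0.0671  0.5508] ori [-179.99    0.28   10.5 ] F [-1.2 -0.4 -3.3] open 0.0238
tool-delta cm [-22.43   0.24  22.59] roll rad 0.001
grip box [-0.0134  0.0899  0.5568]
```

View pics/s14.png

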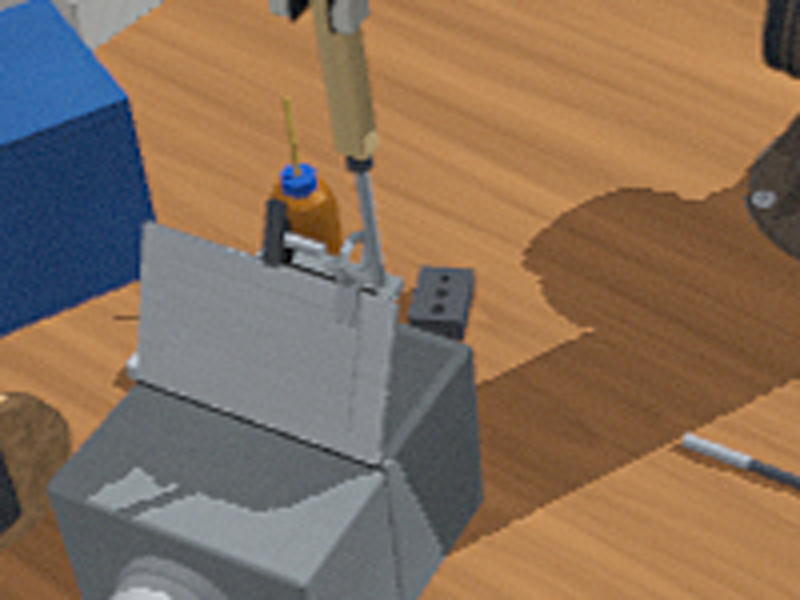

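View pics/z14.png

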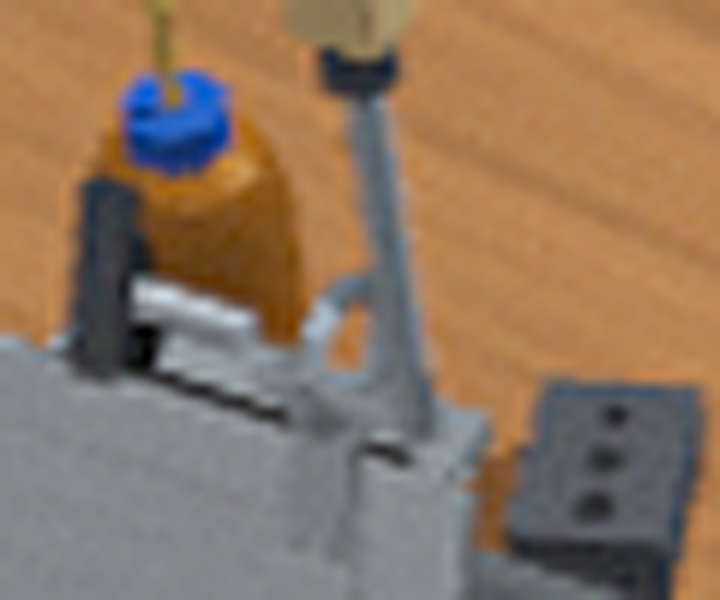

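Call:
jog_arm(commands=[{"x":-0.6,"y":0,"z":0.5,"roll":0},{"x":-0.9,"y":0,"z":0.5,"roll":0},{"x":-0.9,"y":0,"z":0.55,"roll":0},{"x":-1.0,"y":0,"z":0.6,"roll":0},{"x":0,"y":0,"z":0,"roll":0}])

```text
clock: 20.9
tool_pos: [0.6073, -0.0739, 0.5337]
orientation: [180.0, -0.2, 10.5]
force: [-0.5, 0.4, -2.5]
opening: 0.0239
```

```bash
python3 two.py 15 180 90 310 60; python3 -c "from st import *"
```

```text
t 20.9 pos [ 0.6073 -0.0739  0.5337] ori [180.    -0.22  10.49] F [-0.5  0.4 -2.5] open 0.0239
tool-delta cm [-18.96   0.23  20.7 ] roll rad 0.001
grip box [-0.0477  0.0899  0.5371]
```

View pics/s15.png

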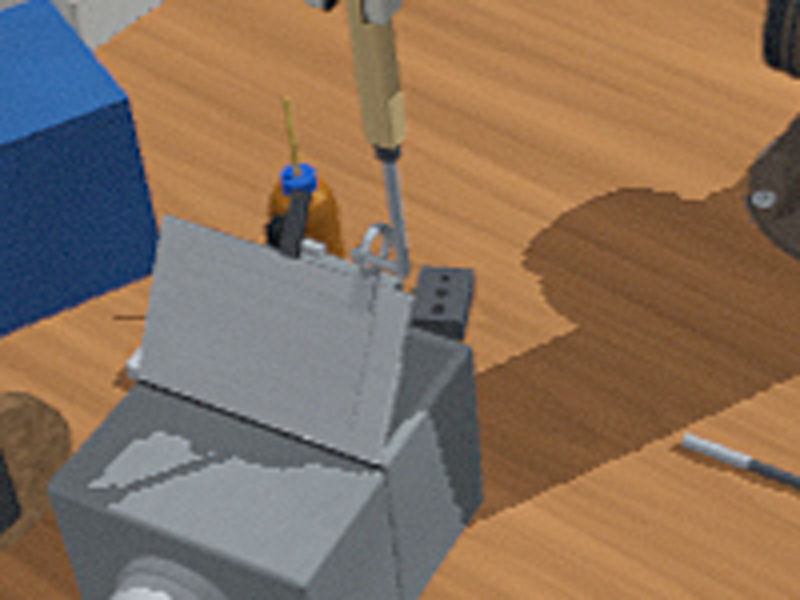

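Call:
jog_arm(commands=[{"x":-0.9,"y":0,"z":0.6,"roll":0},{"x":-0.95,"y":0,"z":0.65,"roll":0},{"x":-0.95,"y":0,"z":0.7,"roll":0},{"x":-0.95,"y":0,"z":0.7,"roll":0},{"x":-0.8,"y":0,"z":0.8,"roll":0},{"x":-0.7,"y":0,"z":0.8,"roll":0},{"x":0,"y":0,"z":0,"roll":0}])

```text
clock: 21.7
tool_pos: [0.5572, -0.083, 0.489]
orientation: [-180.0, 0.0, 10.5]
force: [-0.2, -0.0, -2.0]
opening: 0.0236
```

```bash
python3 two.py 16 180 90 310 60; python3 -c "from st import *"
```

```text
t 21.7 pos [ 0.5572 -0.083   0.489 ] ori [-179.98    0.     10.5 ] F [-0.2 -0.  -2. ] open 0.0236
tool-delta cm [-13.79   0.25  16.3 ] roll rad 0.001
grip box [-0.0992  0.0899  0.4934]
```

View pics/s16.png

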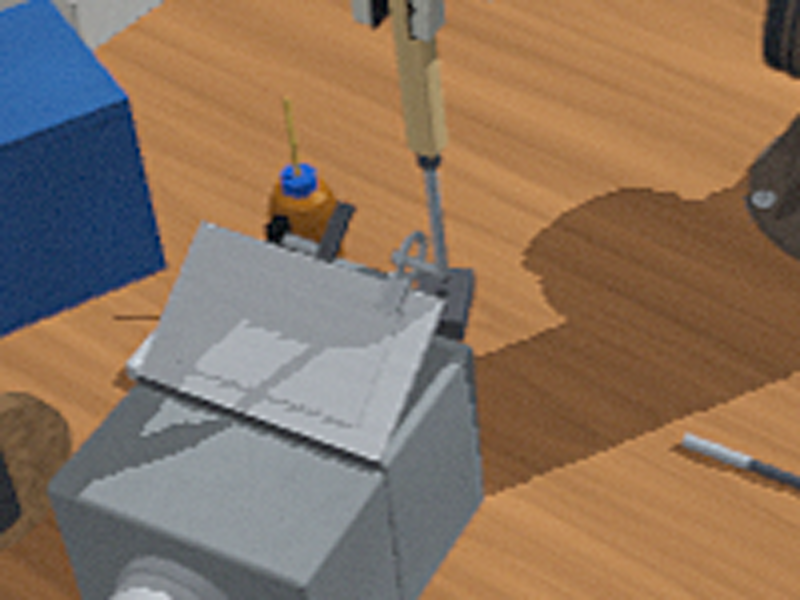

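Call:
jog_arm(commands=[{"x":-0.8,"y":0,"z":0.75,"roll":0},{"x":-0.8,"y":0,"z":0.75,"roll":0},{"x":-0.6,"y":0,"z":0.8,"roll":0},{"x":-0.5,"y":0,"z":0.8,"roll":0},{"x":-0.5,"y":0,"z":0.8,"roll":0},{"x":-0.4,"y":0,"z":0.8,"roll":0},{"x":0,"y":0,"z":0,"roll":0}])

```text
clock: 22.5
tool_pos: [0.5215, -0.0896, 0.441]
orientation: [-180.0, 0.1, 10.5]
force: [0.7, -0.5, -1.5]
opening: 0.0234
```

```bash
python3 two.py 17 180 90 310 60; python3 -c "from st import *"
```

```text
t 22.5 pos [ 0.5215 -0.0896  0.441 ] ori [-1.7998e+02  1.1000e-01  1.0490e+01] F [ 0.7 -0.5 -1.5] open 0.0234
tool-delta cm [-10.14   0.25  11.52] roll rad 0.001
grip box [-0.136   0.0899  0.4458]
```

View pics/s17.png

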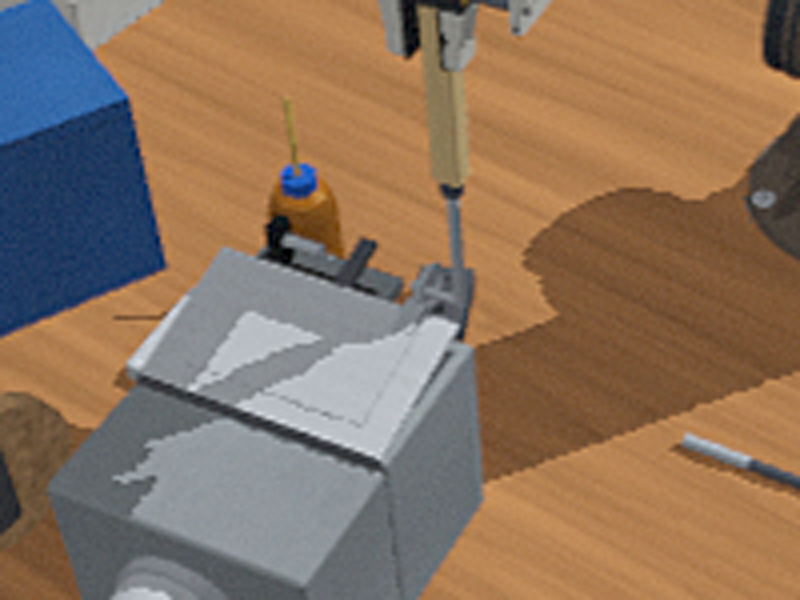

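Call:
jog_arm(commands=[{"x":-0.2,"y":0,"z":0.5,"roll":0},{"x":-0.2,"y":0,"z":0.5,"roll":0},{"x":-0.2,"y":0,"z":0.4,"roll":0},{"x":-0.1,"y":0,"z":0.4,"roll":0},{"x":0,"y":0,"z":0,"roll":0}])

```text
clock: 23.1
tool_pos: [0.5157, -0.0908, 0.4244]
orientation: [180.0, -0.1, 10.5]
force: [1.9, 0.1, -0.5]
opening: 0.0236
```

Call:
jog_arm(commands=[{"x":-0.1,"y":0,"z":0.3,"roll":0},{"x":0,"y":0,"z":0.3,"roll":0},{"x":0,"y":0,"z":0,"roll":0}])

```text
clock: 23.4
tool_pos: [0.5145, -0.0909, 0.4178]
orientation: [-180.0, -0.0, 10.5]
force: [2.9, 0.1, -1.2]
opening: 0.0236
```

```bash
python3 two.py 18 180 90 310 60; python3 -c "from st import *"
```

```text
t 23.4 pos [ 0.5145 -0.0909  0.4178] ori [-1.7999e+02 -1.0000e-02  1.0500e+01] F [ 2.9  0.1 -1.2] open 0.0236
tool-delta cm [-9.44  0.24  9.18] roll rad 0.001
grip box [-0.1434  0.09    0.4216]
```

View pics/s18.png

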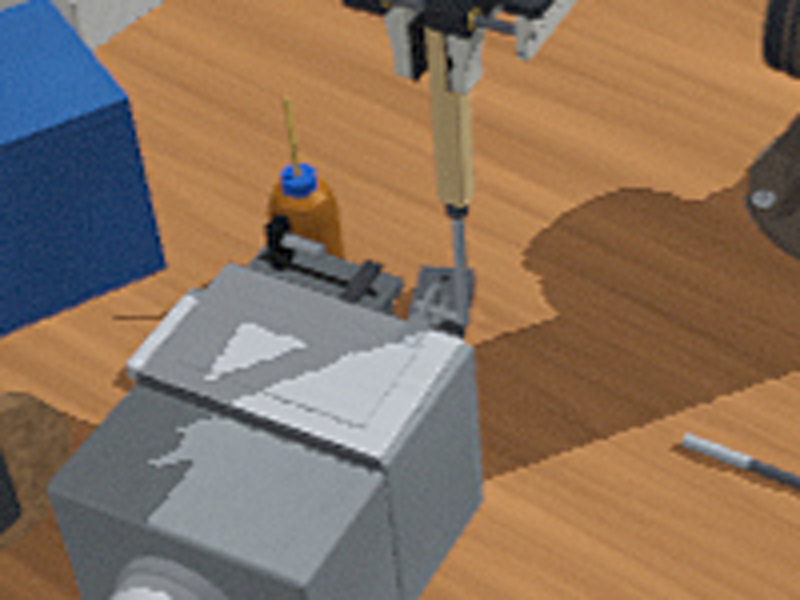

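Call:
jog_arm(commands=[{"x":0.1,"y":0,"z":0.3,"roll":0},{"x":0,"y":0,"z":0.3,"roll":0},{"x":0,"y":0,"z":0,"roll":0}])

```text
clock: 23.8
tool_pos: [0.5151, -0.0907, 0.411]
orientation: [-180.0, 0.1, 10.5]
force: [1.2, -0.6, -1.6]
opening: 0.0238
```

Call:
jog_arm(commands=[{"x":0.0,"y":0,"z":0.3,"roll":0},{"x":0,"y":0,"z":0.2,"roll":0},{"x":0,"y":0,"z":0,"roll":0}])

```text
clock: 24.1
tool_pos: [0.5159, -0.091, 0.4089]
orientation: [179.9, -0.2, 10.5]
force: [0.4, 1.4, 9.1]
opening: 0.0237
```

```bash
python3 two.py 19 180 90 310 60; python3 -c "from st import *"
```

```text
t 24.1 pos [ 0.5159 -0.091   0.4089] ori [ 1.7994e+02 -1.6000e-01  1.0510e+01] F [0.4 1.4 9.1] open 0.0237
tool-delta cm [-9.6   0.2   8.26] roll rad 0.001
grip box [-0.142   0.0896  0.4129]
```

View pics/s19.png

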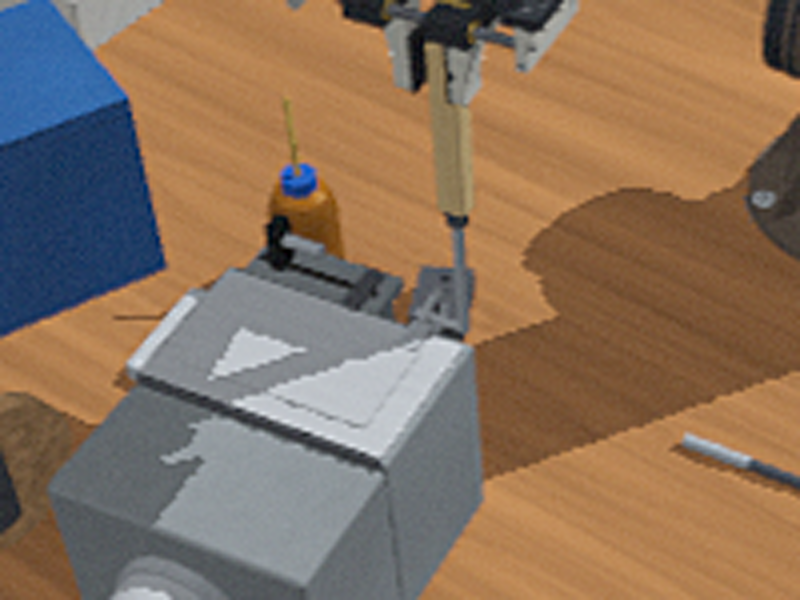

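```bash
cat > fl.py <<'E'
from st import *
for th in (0,.04,.1,.15):
    P=[]
    for (r,y,h) in ((.128,.105,.003),(.128,-.105,.003),(.151,.068,.003)):
        L=np.array([-r*np.cos(th)+h*np.sin(th),y,.18+r*np.sin(th)+h*np.cos(th)]);P.append(H+xb*L[0]+lb*L[1]+np.array([0,0,L[2]]))
    print(th,((proj(*S["scene"],np.array(P))-[180,90])*4).round(0).tolist())
s=S["scene"][0];im=s["image"][145:195,205:305,::-1];cv2.imwrite("pics/z19.png",cv2.resize(im,None,fx=8,fy=8,interpolation=cv2.INTER_CUBIC))
E
python3 fl.py
```

```text
grip box [-0.142   0.0896  0.4129]
0 [[463.0, 344.0], [230.0, 267.0], [435.0, 311.0]]
0.04 [[463.0, 340.0], [229.0, 263.0], [434.0, 306.0]]
0.1 [[462.0, 333.0], [227.0, 256.0], [433.0, 298.0]]
0.15 [[461.0, 328.0], [225.0, 251.0], [431.0, 292.0]]
```

View pics/z19.png

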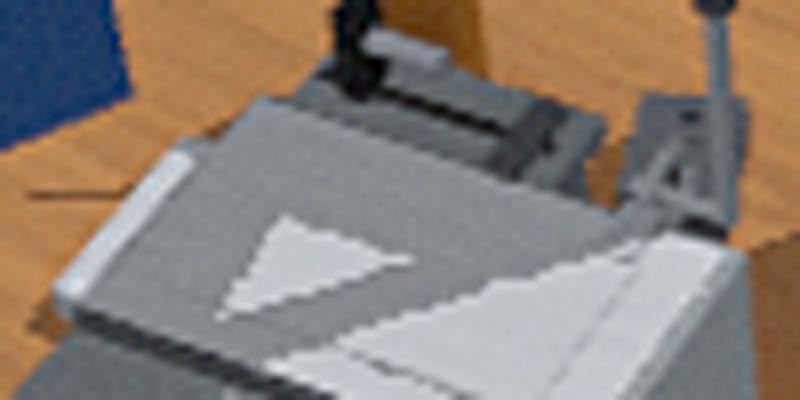

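Call:
jog_arm(commands=[{"x":0,"y":0,"z":0.15,"roll":0},{"x":0,"y":0,"z":0,"roll":0}])

```text
clock: 24.4
tool_pos: [0.5162, -0.0912, 0.4086]
orientation: [179.9, -0.3, 10.5]
force: [-1.3, 2.9, 14.4]
opening: 0.0237
```

Call:
jog_arm(commands=[{"x":0,"y":0,"z":-0.5,"roll":0},{"x":0,"y":0,"z":-0.5,"roll":0},{"x":0,"y":0,"z":0,"roll":0}])

```text
clock: 24.7
tool_pos: [0.5153, -0.0909, 0.4156]
orientation: [180.0, 0.0, 10.5]
force: [-0.6, 0.3, -1.8]
opening: 0.0241
```

```bash
python3 two.py 20 180 90 310 60;python3 fl.py
```

```text
t 24.7 pos [ 0.5153 -0.0909  0.4156] ori [1.800e+02 4.000e-02 1.049e+01] F [-0.6  0.3 -1.8] open 0.0241
tool-delta cm [-9.51  0.23  8.97] roll rad 0.0
grip box [-0.1426  0.09    0.419 ]
0 [[463.0, 344.0], [230.0, 267.0], [435.0, 311.0]]
0.04 [[463.0, 340.0], [229.0, 263.0], [434.0, 306.0]]
0.1 [[462.0, 333.0], [227.0, 256.0], [433.0, 298.0]]
0.15 [[461.0, 328.0], [225.0, 251.0], [431.0, 292.0]]
```

View pics/z19.png

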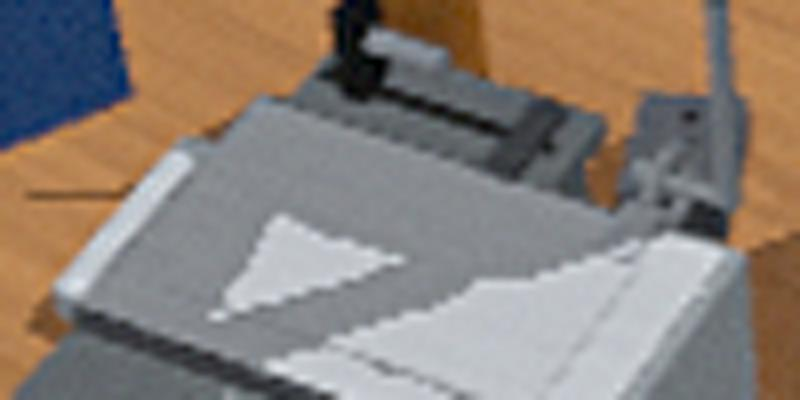

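View pics/t20.png

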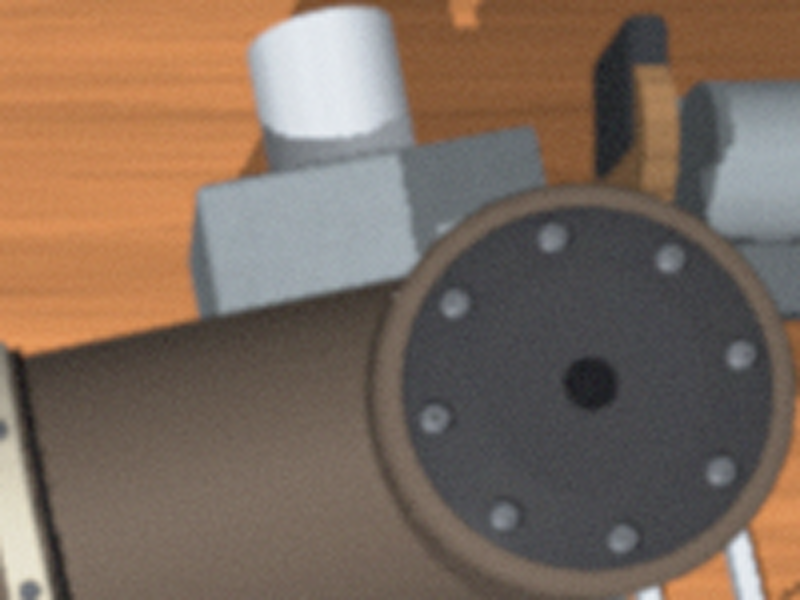

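Call:
jog_arm(commands=[{"x":0,"y":-0.7,"z":-0.1,"roll":0},{"x":0,"y":-1.0,"z":0,"roll":0},{"x":0,"y":-1.0,"z":0,"roll":0},{"x":0,"y":0,"z":0,"roll":0}])

```text
clock: 25.2
tool_pos: [0.5103, -0.0629, 0.4166]
orientation: [-180.0, -0.0, 10.6]
force: [0.5, 0.5, -1.1]
opening: 0.0236
```

Call:
jog_arm(commands=[{"x":0,"y":-1.0,"z":0,"roll":0},{"x":0,"y":-2.0,"z":0,"roll":0},{"x":0,"y":-2.5,"z":0,"roll":0},{"x":0,"y":-2.5,"z":0,"roll":0},{"x":0,"y":-2.5,"z":0,"roll":0},{"x":0,"y":0,"z":0,"roll":0}])

```text
clock: 25.8
tool_pos: [0.4909, 0.0415, 0.4166]
orientation: [-180.0, -0.0, 10.6]
force: [-0.1, 0.4, -2.5]
opening: 0.0241
```

```bash
python3 - <<'E'
from h import *
o=ctrl.get_obs();print(o["tool_pos"],o["force"])
s=ctrl.snapshot("scene");np.savez("scene.npz",**s);cv2.imwrite("pics/s21.png",cv2.resize(s["image"][60:260,180:440,::-1],None,fx=3,fy=3,interpolation=cv2.INTER_CUBIC))
E
python3 fl.py
```

```text
[0.49091032 0.04146846 0.41659078] [-0.11854921  0.35400532 -2.5154864 ]
grip box [-0.1425  0.2235  0.4207]
0 [[463.0, 344.0], [230.0, 267.0], [435.0, 311.0]]
0.04 [[463.0, 340.0], [229.0, 263.0], [434.0, 306.0]]
0.1 [[462.0, 333.0], [227.0, 256.0], [433.0, 298.0]]
0.15 [[461.0, 328.0], [225.0, 251.0], [431.0, 292.0]]
```

View pics/s21.png

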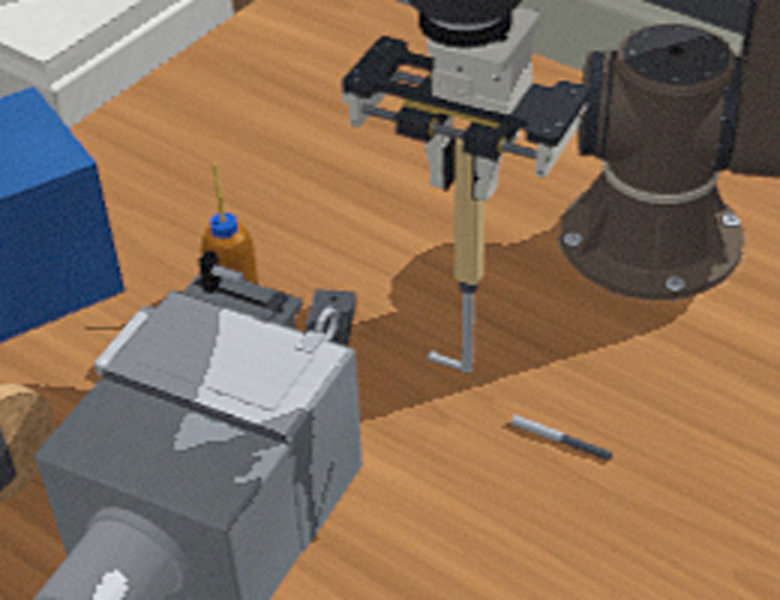

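View pics/z19.png

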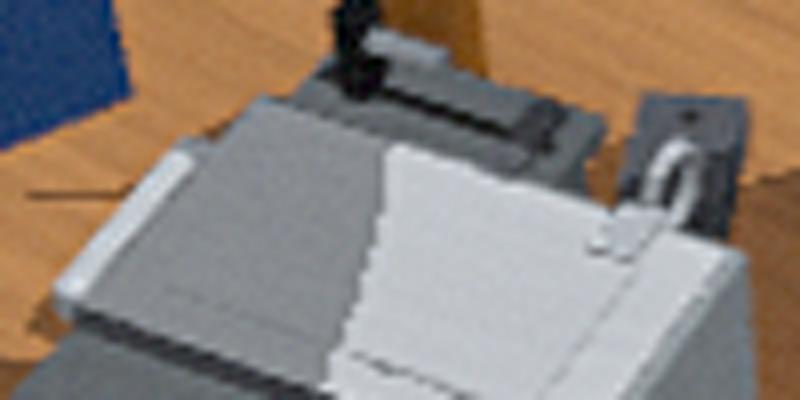

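Call:
jog_arm(commands=[{"x":0,"y":-1.5,"z":0,"roll":0},{"x":0.5,"y":-2.4,"z":0,"roll":0},{"x":1.5,"y":-2.4,"z":0,"roll":0},{"x":2.0,"y":-2.4,"z":1.5,"roll":0},{"x":2.2,"y":-2.4,"z":2.0,"roll":0},{"x":2.2,"y":-2.4,"z":2.0,"roll":0},{"x":2.2,"y":-2.2,"z":2.0,"roll":0},{"x":2.2,"y":-1.5,"z":2.0,"roll":0},{"x":2.0,"y":-1.0,"z":2.0,"roll":0},{"x":1.2,"y":0,"z":1.5,"roll":0},{"x":0,"y":0,"z":1,"roll":0},{"x":0,"y":0,"z":0,"roll":0}])

```text
clock: 27.05
tool_pos: [0.6149, 0.246, 0.2747]
orientation: [179.9, 0.2, 10.4]
force: [-0.2, 0.3, -2.2]
opening: 0.0237
```

Call:
jog_arm(commands=[{"x":0,"y":0,"z":1,"roll":0},{"x":0,"y":0,"z":0.8,"roll":0},{"x":0,"y":0,"z":0.5,"roll":0},{"x":0,"y":0,"z":0,"roll":0}])

```text
clock: 27.45
tool_pos: [0.6151, 0.2468, 0.2531]
orientation: [180.0, 0.0, 10.5]
force: [-1.1, 0.5, -2.0]
opening: 0.0235
```

Call:
jog_arm(commands=[{"x":0,"y":0,"z":0.5,"roll":0},{"x":0,"y":0,"z":0.4,"roll":0},{"x":0,"y":0,"z":0.1,"roll":0}])

```text
clock: 27.75
tool_pos: [0.6154, 0.247, 0.243]
orientation: [180.0, 0.0, 10.5]
force: [-0.3, -0.1, -1.8]
opening: 0.0234
```

Call:
jog_arm(commands=[{"x":0,"y":0,"z":0.2,"roll":0},{"x":0,"y":0,"z":0.1,"roll":0},{"x":0,"y":0,"z":0,"roll":0}])

```text
clock: 28.05
tool_pos: [0.6157, 0.2471, 0.2406]
orientation: [180.0, -0.0, 10.5]
force: [-0.2, 1.7, -2.5]
opening: 0.0235
```

Call:
jog_arm(commands=[{"x":0,"y":0,"z":0.2,"roll":0},{"x":0,"y":0,"z":0.2,"roll":0},{"x":0,"y":0,"z":0,"roll":0}])

```text
clock: 28.35
tool_pos: [0.617, 0.2476, 0.2398]
orientation: [-180.0, -0.3, 10.5]
force: [-2.1, 1.3, 12.1]
opening: 0.0241
```

Call:
jog_arm(commands=[{"x":-1.0,"y":0,"z":0.02,"roll":0},{"x":-1.1,"y":0,"z":0.07,"roll":0},{"x":-1.1,"y":0,"z":0.12,"roll":0},{"x":-1.0,"y":0,"z":0.16,"roll":0},{"x":0,"y":0,"z":0,"roll":0}])

```text
clock: 28.85
tool_pos: [0.5757, 0.2401, 0.2368]
orientation: [-179.9, -0.4, 10.6]
force: [0.5, 0.4, 12.2]
opening: 0.0238
```

```bash
python3 - <<'E'
from h import *
o=ctrl.get_obs();print(o["tool_pos"],o["force"])
s=ctrl.snapshot("scene");np.savez("scene.npz",**s);cv2.imwrite("pics/s22.png",cv2.resize(s["image"][100:300,260:520,::-1],None,fx=3,fy=3,interpolation=cv2.INTER_CUBIC))
E
```

```text
[0.57571884 0.24011046 0.23675024] [ 0.45721219  0.44780043 12.22448823]
```

View pics/s22.png

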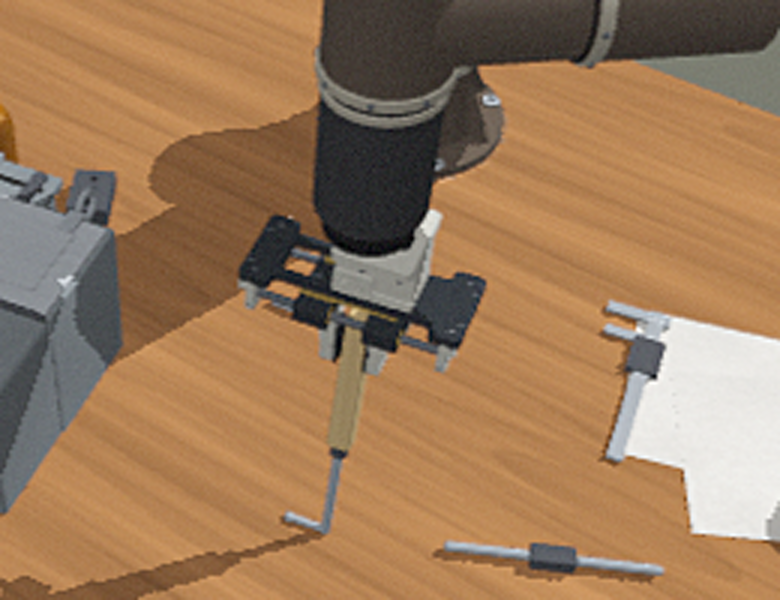

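Call:
jog_arm(commands=[{"x":-2.0,"y":0,"z":0.45,"roll":0},{"x":-2.0,"y":0,"z":0.65,"roll":0},{"x":-1.9,"y":0,"z":0.8,"roll":0},{"x":-1.9,"y":0,"z":1.0,"roll":0},{"x":-1.8,"y":0,"z":1.1,"roll":0},{"x":-1.7,"y":0,"z":1.3,"roll":0},{"x":-1.6,"y":0,"z":1.4,"roll":0},{"x":-1.4,"y":0,"z":1.5,"roll":0},{"x":0,"y":0,"z":0,"roll":0}])

```text
clock: 29.8
tool_pos: [0.4316, 0.2125, 0.1499]
orientation: [180.0, 0.1, 10.5]
force: [-2.3, 0.7, 2.1]
opening: 0.0235
```

Call:
jog_arm(commands=[{"x":-1.3,"y":0,"z":1.6,"roll":0},{"x":-1.2,"y":0,"z":1.8,"roll":0},{"x":-1.0,"y":0,"z":1.9,"roll":0},{"x":-0.8,"y":0,"z":1.9,"roll":0},{"x":-0.6,"y":0,"z":2.0,"roll":0},{"x":-0.5,"y":0,"z":2.0,"roll":0},{"x":-0.3,"y":0,"z":1.5,"roll":0},{"x":0,"y":0,"z":0,"roll":0}])

```text
clock: 30.6
tool_pos: [0.3774, 0.2026, 0.0229]
orientation: [179.9, 0.1, 10.5]
force: [-1.6, 0.2, 0.3]
opening: 0.0237
```

```bash
python3 - <<'E'
from h import *
o=ctrl.get_obs();print(o["tool_pos"],o["force"])
s=ctrl.snapshot("scene");np.savez("scene.npz",**s);cv2.imwrite("pics/s23.png",cv2.resize(s["image"][100:300,260:520,::-1],None,fx=3,fy=3,interpolation=cv2.INTER_CUBIC))
E
```

```text
[0.37743952 0.20260039 0.02287319] [-1.55751034  0.16328688  0.29325095]
```

View pics/s23.png

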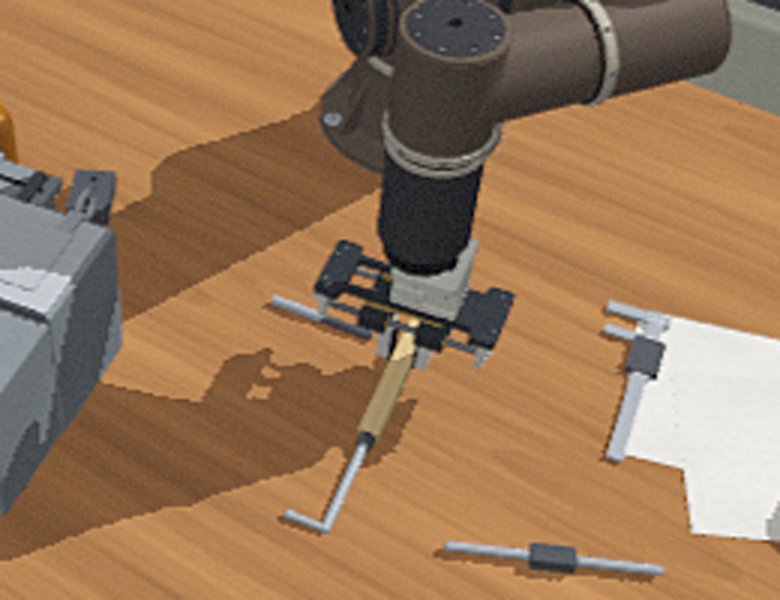

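```bash
python3 - <<'E'
from h import *
s=ctrl.snapshot("scene");c=(s,*pose("scene",s))
for uv in [(376,333),(272,300)]: print(atz(*c,(260+uv[0]/3,100+uv[1]/3),.008).round(3))
s=ctrl.snapshot("top");c=(s,*pose("top",s));cv2.imwrite("pics/t23.png",cv2.resize(s["image"][190:300,240:360,::-1],None,fx=5,fy=5,interpolation=cv2.INTER_CUBIC))
for uv in [(297,265),(338,261)]: print(atz(*c,uv,.006).round(3))
E
```

```text
[0.351 0.157 0.008]
[0.376 0.035 0.008]
[0.36  0.147 0.006]
[0.371 0.029 0.006]
```

View pics/t23.png

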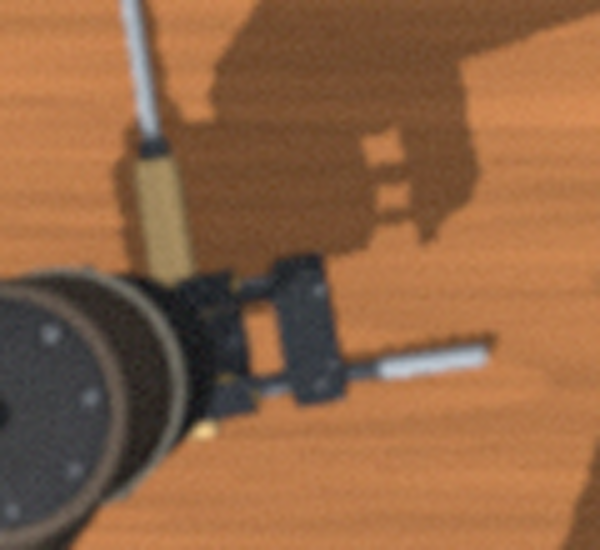

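Call:
jog_arm(commands=[{"x":0,"y":0,"z":0.8,"roll":0},{"x":0,"y":0,"z":0.6,"roll":0},{"x":0,"y":0,"z":0.3,"roll":0},{"x":0,"y":0,"z":0,"roll":0}])

```text
clock: 31.15
tool_pos: [0.3793, 0.2038, 0.0087]
orientation: [-180.0, -0.2, 10.6]
force: [-0.2, -6.9, 27.9]
opening: 0.0235
```

Call:
jog_arm(commands=[{"x":0,"y":0,"z":0,"roll":0},{"x":0,"y":0,"z":0,"roll":0},{"x":0,"y":0,"z":0,"roll":0},{"x":0,"y":0,"z":0,"roll":0},{"x":0,"y":0,"z":0,"roll":0}], gripper=4.6)

```text
clock: 31.65
tool_pos: [0.3776, 0.203, 0.0067]
orientation: [180.0, 0.0, 10.5]
force: [-0.1, 0.2, -0.3]
opening: 0.0455
```

Call:
jog_arm(commands=[{"x":0,"y":0,"z":-0.5,"roll":0},{"x":0,"y":0,"z":-1,"roll":0},{"x":0,"y":0,"z":-2,"roll":0},{"x":0,"y":0,"z":-2.5,"roll":0},{"x":0,"y":0,"z":-2.5,"roll":0},{"x":0,"y":0,"z":-2.5,"roll":0},{"x":0,"y":0,"z":-2.5,"roll":0},{"x":0,"y":0,"z":0,"roll":0}])

```text
clock: 32.45
tool_pos: [0.3792, 0.2046, 0.1459]
orientation: [-179.8, -0.3, 10.5]
force: [0.4, 0.9, -0.7]
opening: 0.046
```

```bash
python3 - <<'E'
from h import *
o=ctrl.get_obs();print(o["tool_pos"],o["force"])
s=ctrl.snapshot("scene");np.savez("scene.npz",**s);cv2.imwrite("pics/s24.png",cv2.resize(s["image"][80:310,170:530,::-1],None,fx=2.2,fy=2.2,interpolation=cv2.INTER_CUBIC))
E
```

```text
[0.3791712  0.20456434 0.14594377] [ 0.41801955  0.9488488  -0.73713713]
```

View pics/s24.png

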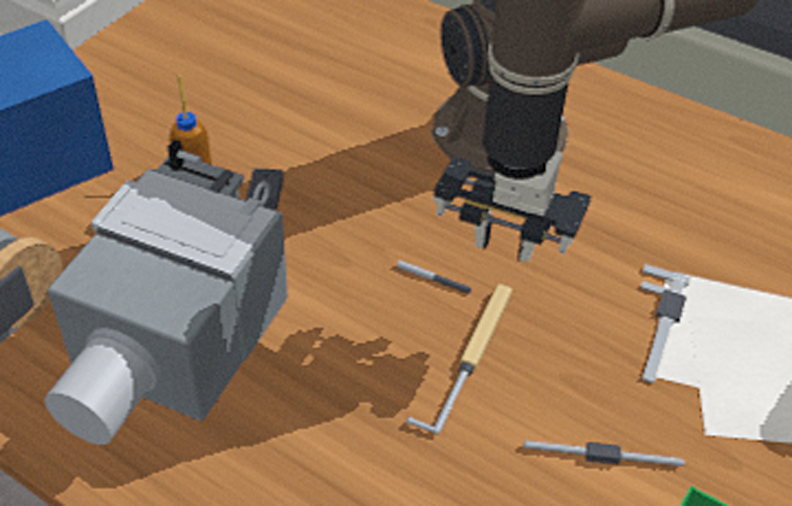

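Call:
jog_arm(commands=[{"x":0,"y":0,"z":-2.5,"roll":0},{"x":0,"y":0,"z":-2.5,"roll":0},{"x":0,"y":1.0,"z":-2.5,"roll":0},{"x":0,"y":2.0,"z":-2.5,"roll":0},{"x":0.4,"y":2.8,"z":-2.5,"roll":0},{"x":0.5,"y":2.8,"z":-1.5,"roll":0},{"x":0.5,"y":2.8,"z":0,"roll":0},{"x":0.5,"y":2.8,"z":0,"roll":0},{"x":0.5,"y":2.8,"z":0,"roll":0},{"x":0.5,"y":2.8,"z":0,"roll":0},{"x":0.5,"y":2.8,"z":0,"roll":0},{"x":0.5,"y":2.8,"z":0,"roll":0}], gripper=0)

```text
clock: 33.7
tool_pos: [0.462, -0.0409, 0.2814]
orientation: [-180.0, 0.1, 10.5]
force: [1.1, 0.3, -0.2]
opening: 0.0003
```

Call:
jog_arm(commands=[{"x":0.3,"y":2.8,"z":0,"roll":0},{"x":0.3,"y":2.8,"z":0,"roll":0},{"x":0.3,"y":2.8,"z":0,"roll":0},{"x":0.3,"y":2.8,"z":0,"roll":0},{"x":0.3,"y":2.8,"z":0,"roll":0},{"x":0.2,"y":2.8,"z":0,"roll":0},{"x":0,"y":2.8,"z":0,"roll":0},{"x":0,"y":2.8,"z":0,"roll":0},{"x":0,"y":2.8,"z":0,"roll":0},{"x":0,"y":2.0,"z":0,"roll":0},{"x":0,"y":0,"z":0,"roll":0}])

```text
clock: 34.8
tool_pos: [0.5281, -0.3058, 0.2803]
orientation: [-179.9, 0.1, 10.4]
force: [-0.0, 0.4, -0.5]
opening: 0.0006
```

```bash
python3 - <<'E'
from st import *
delta([.5312,-.3115,.18],10.46)
o=ctrl.get_obs();print(box(o["tool_pos"]))
E
python3 w.py w25
```

```text
grip box [-0.169  -0.1238  0.2843]
t 34.8 pos [ 0.5281 -0.3058  0.2803] ori [-1.7995e+02  1.4000e-01  1.0360e+01] F [-0.   0.4 -0.5] open 0.0006
tool-delta cm [ 0.22  0.62 10.03] roll rad -0.002
[-0.16895307 -0.12379805  0.28031808]
[ 0.5281 -0.3058  0.2803] [-1.7995e+02  1.4000e-01  1.0360e+01]
```

View pics/w25.png

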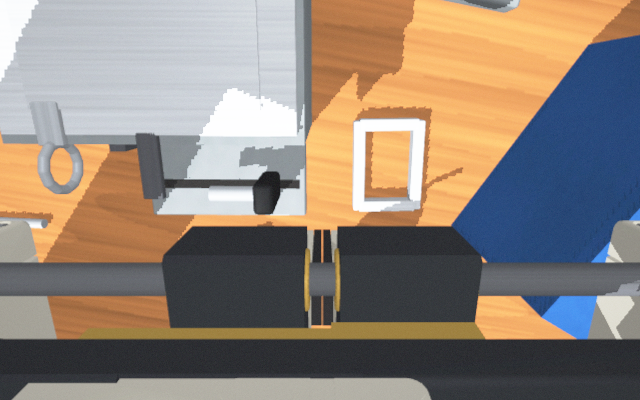

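```bash
python3 - <<'E'
from st import *
s=dict(np.load("wrist.npz"));c=(s,*pose("wrist",s,o))
for n,uv,z in [("grip top",(268,179),.21),("gripbody",(266,192),.20),("bracket L?",(148,137),.20)]: print(n,box(atz(*c,uv,z)).round(4))
print(proj(*c,o["tool_pos"]))
E
```

```text
grip box [-0.1689 -0.1227  0.2845]
grip top [-0.1513 -0.0873  0.21  ]
gripbody [-0.163 -0.084  0.2  ]
bracket L? [-0.1246 -0.0063  0.2   ]
[[320.81783672 248.33971752]]
```

Call:
jog_arm(commands=[{"x":0.3,"y":0.9,"z":0.5,"roll":0},{"x":0,"y":0,"z":2,"roll":0},{"x":0,"y":0,"z":2.5,"roll":0},{"x":0,"y":0,"z":2.5,"roll":0},{"x":0,"y":0,"z":1.5,"roll":0},{"x":0,"y":0,"z":0.8,"roll":0},{"x":0,"y":0,"z":0,"roll":0}])

```text
clock: 35.55
tool_pos: [0.5328, -0.3118, 0.1827]
orientation: [-179.9, 0.1, 10.5]
force: [-0.4, 0.3, 0.8]
opening: 0.0005
```

Call:
jog_arm(commands=[{"x":0,"y":-0.8,"z":0,"roll":0},{"x":0,"y":-0.8,"z":0,"roll":0},{"x":0,"y":-0.8,"z":0,"roll":0},{"x":0,"y":-0.8,"z":0,"roll":0},{"x":0,"y":0,"z":0,"roll":0}])

```text
clock: 36.05
tool_pos: [0.5274, -0.2798, 0.1846]
orientation: [180.0, -0.1, 10.6]
force: [0.6, 0.1, 0.0]
opening: 0.0003
```

```bash
python3 w.py w26; python3 -c "from st import *"
```

```text
[ 0.5274 -0.2798  0.1846] [ 1.7998e+02 -7.0000e-02  1.0560e+01]
grip box [-0.165  -0.0984  0.1884]
```

View pics/w26.png

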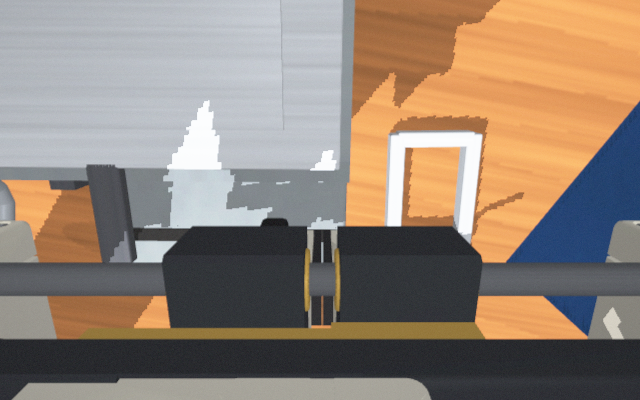

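Call:
jog_arm(commands=[{"x":0,"y":-0.8,"z":0,"roll":0},{"x":0,"y":-0.8,"z":0,"roll":0},{"x":0,"y":-0.8,"z":0,"roll":0},{"x":0,"y":-0.6,"z":0,"roll":0},{"x":0,"y":0,"z":0,"roll":0}])

```text
clock: 36.6
tool_pos: [0.5216, -0.2503, 0.1839]
orientation: [-180.0, 0.0, 10.5]
force: [-0.0, -0.6, 0.3]
opening: 0.0007
```

Call:
jog_arm(commands=[{"x":0,"y":-0.5,"z":0,"roll":0},{"x":0,"y":-0.5,"z":0,"roll":0},{"x":0,"y":0,"z":0,"roll":0}])

```text
clock: 36.9
tool_pos: [0.5198, -0.2409, 0.1837]
orientation: [-180.0, 0.0, 10.5]
force: [-0.2, 0.6, -0.1]
opening: 0.0004
```

```bash
python3 w.py w27; python3 -c "from st import *"; python3 - <<'E'
from h import *
s=ctrl.snapshot("scene");np.savez("scene.npz",**s);cv2.imwrite("pics/s27.png",cv2.resize(s["image"][90:240,180:340,::-1],None,fx=4,fy=4,interpolation=cv2.INTER_CUBIC))
E
```

```text
[ 0.5198 -0.2409  0.1837] [-1.7998e+02  1.0000e-02  1.0510e+01]
grip box [-0.1655 -0.0586  0.1876]
```

View pics/s27.png

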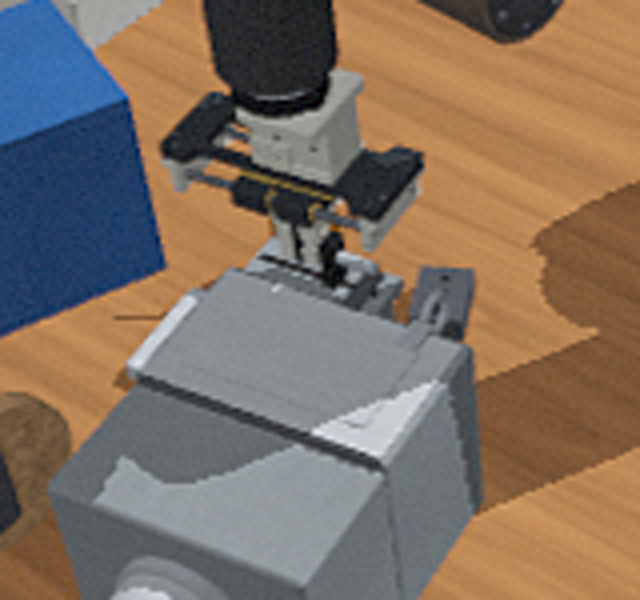

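View pics/w27.png

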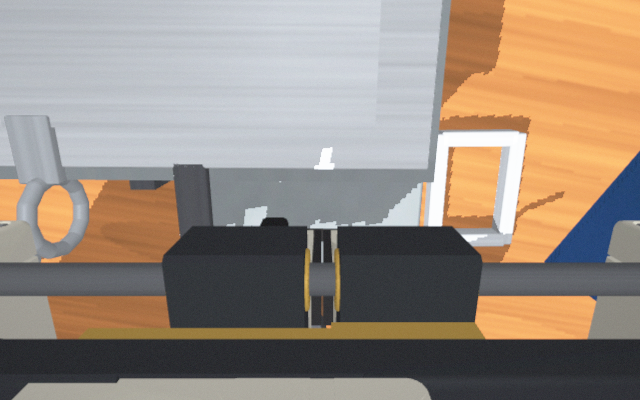

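Call:
jog_arm(commands=[{"x":0,"y":-0.4,"z":0,"roll":0},{"x":0,"y":0,"z":0,"roll":0}])

```text
clock: 37.2
tool_pos: [0.519, -0.2373, 0.1836]
orientation: [-180.0, 0.0, 10.5]
force: [-0.1, -1.1, 0.3]
opening: 0.0003
```

Call:
jog_arm(commands=[{"x":0,"y":-0.4,"z":0,"roll":0},{"x":0,"y":0,"z":0,"roll":0}])

```text
clock: 37.4
tool_pos: [0.5186, -0.2353, 0.1838]
orientation: [179.8, 0.0, 10.5]
force: [3.0, -12.6, -4.8]
opening: 0.0001
```

Call:
jog_arm(commands=[{"x":0,"y":-0.4,"z":0,"roll":0},{"x":0,"y":0,"z":0,"roll":0}])

```text
clock: 37.6
tool_pos: [0.5185, -0.2345, 0.1841]
orientation: [179.6, 0.0, 10.5]
force: [5.7, -31.1, -12.1]
opening: 0.0004
```

Call:
jog_arm(commands=[{"x":0,"y":0.8,"z":0,"roll":0},{"x":0,"y":1.5,"z":0,"roll":0},{"x":0,"y":0.5,"z":-1.5,"roll":0},{"x":0,"y":0,"z":-2.5,"roll":0},{"x":0,"y":0,"z":-2.5,"roll":0},{"x":0,"y":0,"z":-2.5,"roll":0},{"x":0,"y":0,"z":-2.5,"roll":0},{"x":0,"y":0,"z":0,"roll":0}])

```text
clock: 38.4
tool_pos: [0.5246, -0.2579, 0.3029]
orientation: [179.9, -0.3, 10.5]
force: [0.3, 0.1, -0.1]
opening: 0.0004
```

```bash
python3 w.py w28; python3 - <<'E'
from h import *
s=ctrl.snapshot("scene");np.savez("scene.npz",**s);cv2.imwrite("pics/s28.png",cv2.resize(s["image"][80:310,170:530,::-1],None,fx=2.2,fy=2.2,interpolation=cv2.INTER_CUBIC))
cv2.imwrite("pics/z28.png",cv2.resize(s["image"][140:190,220:300,::-1],None,fx=9,fy=9,interpolation=cv2.INTER_CUBIC))
E
python3 fl.py
```

```text
[ 0.5246 -0.2579  0.3029] [179.86  -0.32  10.53]
grip box [-0.165  -0.0751  0.3032]
0 [[463.0, 344.0], [230.0, 267.0], [435.0, 311.0]]
0.04 [[463.0, 340.0], [229.0, 263.0], [434.0, 306.0]]
0.1 [[462.0, 333.0], [227.0, 256.0], [433.0, 298.0]]
0.15 [[461.0, 328.0], [225.0, 251.0], [431.0, 292.0]]
```

View pics/w28.png

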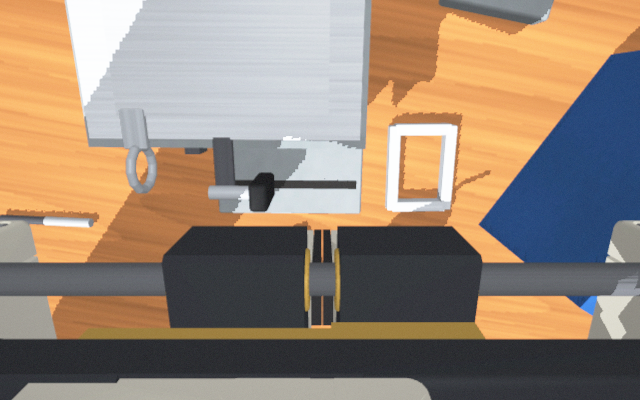

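View pics/s28.png

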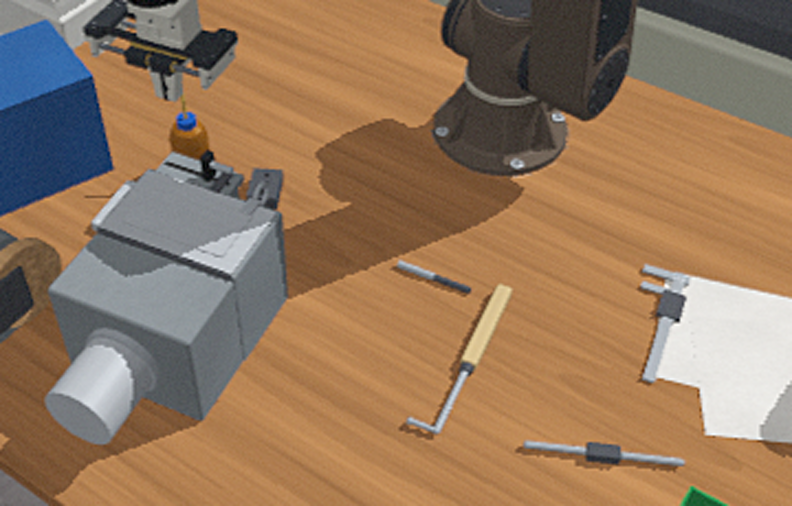

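View pics/z28.png

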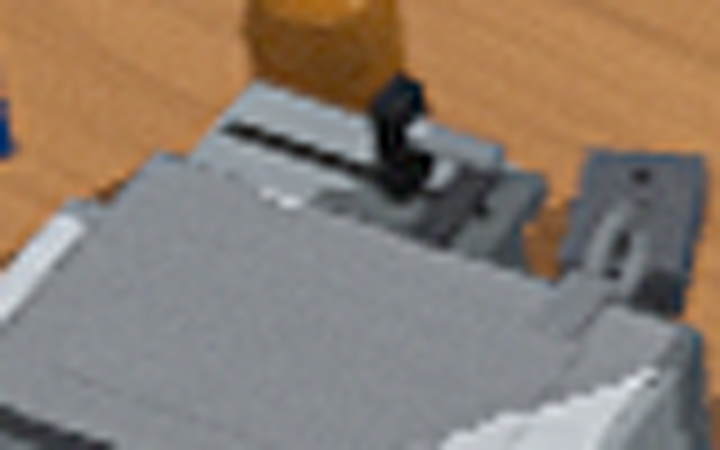

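```bash
python3 - <<'E'
from st import *
s=dict(np.load("wrist.npz"));c=(s,*pose("wrist",s,o))
for n,uv,z in [("grip top",(264,178),.21),("gripbody",(261.5,192),.195),("slot right",(356,184),.165),("bolt tip",(210,192),.193)]: print(n,box(atz(*c,uv,z)).round(4))
E
```

```text
grip box [-0.165  -0.0751  0.3032]
grip top [-0.1509 -0.0339  0.21  ]
gripbody [-0.1655 -0.029   0.195 ]
slot right [-0.1666 -0.1046  0.165 ]
bolt tip [-0.1661  0.0113  0.193 ]
```

```bash
python3 - <<'E'
from plant import ctrl
o=ctrl.get_obs();print(o["clock"],o["force"],o["tool_pos"]);print(ctrl.close_job())
E
```

```text
38.5 [ 0.33123375 -0.2592413  -1.01201715] [ 0.52320219 -0.25717405  0.29917092]
the job is handed in; nothing more can be done
None
```

The job is handed in at 38.5 s of the 64 s allowed; `close_job` gives no verdict, so what follows rests on my own checks.

**What I did**
- **First grip:** I picked the pole up by its steel rod first, but it drooped about 10°. I laid it back down and gripped it by the rear of the handle instead.
- **Closing the flap:** I threaded the prong through the ring eye with the flap upright. I pulled the flap to about 69°, swung the pole over the top with the prong still in the eye, and pushed the flap down to shut.
- **Pole and lock:** I drew the hook out, laid the pole flat on the bench and slid the lock grip towards the ring eye with closed fingers.

**Last checks**
- **Flap:** its front corner in the scene picture sits where a shut flap should (0 rad), and it stayed there after unhooking. The wrist read at most about 14 N while pressing, and it gave only 0.3 mm under the last push. I took that as fully shut, because no joint reading is available.
- **Lock grip:** it stopped hard at about 31 N, with the bolt tip past the flap's bracket. I measured about 53 mm of travel, which fits a start within the given 0 to 15 mm and an end at the stop. That figure is good to a few millimetres only, so it does not by itself prove the 3 mm tolerance.
- **Pole:** it lies flat and still on the bench. The bench pushed back with about 28 N for a moment as I set it down.
- **Other things:** the drill bit, tap wrench, oil can, block and frame look unmoved in the pictures, and the gripper was clear of everything at hand-in. I did not measure their positions again.

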